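# Clear the spray head and lay out covers for glazing

## Task

Get the glaze-spraying bench ready: first push back the sprung sleeve of the air coupling, pull the spray head out, let the sleeve snap forward again, and put the head in the rinse tray. Only then lay every butter-dish cover on the spray slab, upright and squarely inside the outlines of the marked pattern, one to an outline (any places if there are fewer covers than outlines). Leave the mug, jars, brush and bowl alone; a cover that gets knocked out of place must be put right.

Things in the scene. Friction and masses are not known exactly. Their poses are not given: they have to be found in the camera images.
- coupling: Air block fixed to the bench: grey block 100 x 100 x 40 mm, an upright quick coupling in the middle of its top. Origin: centre of the block's underside, on the coupling's vertical axis. A spray head is plugged in: its lower end rests on the bore floor 45 mm above the origin, in a bore 27 mm across, 25 mm deep.
- sleeve (a joint): The coupling's sprung steel sleeve: 0 = forward (up), grows as it is pushed straight down, stop at 0.014 m; about 4 N at 0, 11 N at the stop. At 0 jaws inside lock the head (2 mm play); from 7.5 mm down the head pulls freely upward. Let go, it snaps up. Fingertips can press its flange on both sides of the head, then close on the head's square body and lift.
- sleeve_top (a point): Centre of the flat top of the sleeve's flange, a steel disc 68 mm across and 6 mm thick with a 31 mm hole, 90 mm above the bench when forward. Moves with the sleeve; coupling axis.
- head: Spray head, 90 mm long, 160 g. From its origin (centre of its lower end) up its z axis: round steel nipple 24 mm across to 48 mm, with a 14 mm waist from 12 to 24 mm; then a brass body 24 x 24 mm square from 47 to 87 mm (sides along its x and y), dark nozzle to 90 mm. Plugged in, it is upright with the square body just above the sleeve's flange.
- head_mid (a point): Middle of the spray head, 45 mm up from its lower end.
- tray: Rinse tray, fixed: open steel tray 170 (x) x 130 (y) mm, 30 mm high, walls and floor 5 mm. Origin: centre of its underside.
- slab: Spray slab, fixed: white ceramic, 200 (x) x 236 (y) mm, flat top 30 mm above the bench. Origin on the bench under its centre. Black outlines, each 98 x 68 mm, mark five places in an interlocking layer: three side by side, long sides along the slab's x (places 0 to 2), and on their +x side two with long sides along the slab's y (3 and 4).
- place0 (a point): Centre of outlined place 0, on the slab's top; the outline's long side runs along the slab's x axis.
- place1 (a point): Centre of outlined place 1, on the slab's top; the outline's long side runs along the slab's x axis.
- place2 (a point): Centre of outlined place 2, on the slab's top; the outline's long side runs along the slab's x axis.
- place3 (a point): Centre of outlined place 3, on the slab's top; the outline's long side runs along the slab's y axis.
- place4 (a point): Centre of outlined place 4, on the slab's top; the outline's long side runs along the slab's y axis.
- cover0: Unglazed butter-dish cover (one of four or five alike, may be absent): terracotta block 90 (x) x 60 (y) x 36 mm high with a bar handle on top, 50 (x) x 18 (y) mm, from 36 to 62 mm above its underside; about 0.26 kg. Origin: centre of its underside, z up.
- cover1: Unglazed butter-dish cover (one of four or five alike, may be absent): terracotta block 90 (x) x 60 (y) x 36 mm high with a bar handle on top, 50 (x) x 18 (y) mm, from 36 to 62 mm above its underside; about 0.26 kg. Origin: centre of its underside, z up.
- cover2: Unglazed butter-dish cover (one of four or five alike, may be absent): terracotta block 90 (x) x 60 (y) x 36 mm high with a bar handle on top, 50 (x) x 18 (y) mm, from 36 to 62 mm above its underside; about 0.26 kg. Origin: centre of its underside, z up.
- cover3: Unglazed butter-dish cover (one of four or five alike, may be absent): terracotta block 90 (x) x 60 (y) x 36 mm high with a bar handle on top, 50 (x) x 18 (y) mm, from 36 to 62 mm above its underside; about 0.26 kg. Origin: centre of its underside, z up.
- cover4: Unglazed butter-dish cover (one of four or five alike, may be absent): terracotta block 90 (x) x 60 (y) x 36 mm high with a bar handle on top, 50 (x) x 18 (y) mm, from 36 to 62 mm above its underside; about 0.26 kg. Origin: centre of its underside, z up.
- mug: Blue mug, a bystander, 76 mm across, 90 mm high; origin underside centre.
- jar: Amber glaze jar, a bystander, 60 mm across, 85 mm high; origin underside centre.
- jar2: Another amber glaze jar, a bystander, same size.
- brush: Paint brush, a bystander, 190 mm long, lying.
- bowl: White bowl, a bystander, 110 mm across, 50 mm high.

How it is judged:
By the outcome, as a careful person would: the job done as asked, in the order asked, and still so for the second after the job is handed in, with the robot touching nothing.
Of cover0, cover1, cover2, cover3, cover4 only 4 to 5 are there at a start; the rules pass over those that are not, and their reading is None.
At some moment in a run one of cover0, cover1, cover2, cover3, cover4 may be knocked a few centimetres aside while the robot is not near it.
It also fails if it takes over 208 s, if anything falls off the work surface, if the arm or the gripper's body presses on something with over 40 N, if the wrist force passes 120 N, or if a joint passes its speed limit or range.

## Robot

A 6-joint arm with a two-finger parallel gripper is mounted at the origin on the work surface. World frame = base frame: x ahead of the robot, y to its left, z up, the work surface at z = 0. Lengths are in m, angles in degrees, forces in N, time in s.
With the tool pointing down it reaches from about 0.375 to 0.9 m from the base axis. Payload 3.1 kg.
Tool frame: the origin (TCP) lies between the finger pads; the fingertips stand 11 mm ahead of it and the grasp point (between the pads) lies 8 mm behind it; z points along the fingers, y is the line along which they close (so a half turn about z gives the same grasp; the last joint's range is limited). The gripper opens to 85 mm and grips with 20 to 120 N. Pads are 22 mm wide; open, the fingers measure 114 mm over their backs; the gripper's body (76 mm by 85 mm) begins 54 mm behind the grasp point. The pads swing forward as they close: fully open they stand 13 mm farther back than shut.
Start: joints at [-86.603, 30.224, 82.088, -0, 67.689, -10.227], TCP at [0.147, -0.607, 0.242] pointing down, gripper open.
Joint ranges: [-176.69, 176.69], [-43.24, 126.21], [12.49, 139.97], [-82, 262], [0, 151.66], [-163.58, 163.58]. Speed limits (degrees/s): [159.86, 159.86, 180, 180, 180, 180].

## Interface

Orientations are given as a 3x3 rotation matrix whose columns are the frame's x, y, z axes.
In Python, from rig import robot gives the robot as it stands.
- The arm moves only by the tool inch_along, called after "Request:" as name(argument=value, ...), one argument or row to a line, values as JSON. Schema: {"type":"object","properties":{"steps":{"type":"string"},"only":{"type":"string"},"quiet":{"type":"boolean"},"lines":{"type":"string"}},"required":["steps"],"additionalProperties":false}. steps is a string of 1 to 12 rows, parted by semicolons, with the numbers parted by commas; each row has 5 numbers: the opening from 0.0 (shut) to 1.0 (fully open), then dx, dy, dz in shares of the most that a row can go, 1 being 50 mm, then a turn about the tool's z in normalised numbers (1 is 90 degrees); each row shifts and turns the commanded pose from where the row before left it, along the tool's axes as they then stand; what a row does not reach is not made up. A row lasts 1/10 s, in which the tool goes at most 0.05 m and 8.59 degrees, less where a joint would pass 70% of its speed; a pose out of reach is approached as far as the arm can. The fingers move at their own pace and stop on an object; the grip force is fixed at half the most. Time passes only in rows, so rows that do not move let the fingers close. The tool returns the time, the measured TCP pose, the force, the opening and the grip force at its end. only (a regular expression) keeps the lines of the reply that match it, lines (a string "A,B") keeps lines A to B, and quiet returns only ok. A shift or turn number past 1, either way, is cut back to 1. Input that does not fit is refused with a message, and nothing moves.
- robot.state(): the state, without advancing time (a new reading comes with each control period).
- robot.camera(name): name is "scene" or "top" or "wrist"; returns a dict with "color" (384x512x3 uint8, red, green, blue), "K" (3x3 intrinsics, pixels), "rvec" (rotation vector, rad) and "tvec" (3), from world to camera coordinates, as OpenCV has them. Camera axes: x right, y down, z forward; pixel columns grow to the right and rows downward; lengths in m; the calibration is good to about 2 mm. A picture is of the moment at which its call begins. There is no depth.
- robot.sign_off(): hands the job in; it is judged then, once.
The state is a dict: "time_s": time; "qpos": joint angles; "joint_vel": joint speeds; "tau": joint torques, N m; "eef_pos": TCP position; "tool_rot": TCP orientation; "force": force on the tool from outside, world axes, zero at the start; "moment": the same for the moment, N m; "gripper_width": opening from 0.0 (shut) to 1.0 (fully open); "finger_force": force on a finger pad.
Only numpy, scipy, OpenCV 4.12 (cv2) and the standard library are available. Lean on these libraries where they do the work, as an engineer would, in place of code of your own. Each camera call takes 0.05 s, during which the arm holds its last target. There are 200 camera calls.

## Working session

There is one attempt and no reset: what is moved stays moved. The work goes in short steps, Python scripts to look and compute and a tool call to move; the robot and the scene stay as the last step left them, time stands still between calls to the robot, and variables do not carry over. Pictures are saved under pics/ and viewed, at most 14 in all, crops included, and the job is handed in when it is done.

```bash
ls; mkdir -p pics
```

Run:
```python
from rig import robot
import cv2,numpy as np
s=robot.state();print(s)
for n in ("top","scene"):
    c=robot.camera(n);cv2.imwrite(f"pics/{n}0.png",c["color"][:,:,::-1]);R=cv2.Rodrigues(c["rvec"])[0]
    print(n,c["K"],(-R.T@np.ravel(c["tvec"])),R.tolist())
```

```text
pics
rig.py
{'time_s': 0.0, 'qpos': array([-8.65993615e+01,  3.02787369e+01,  8.21578162e+01,  1.10950813e-03,
        6.76897718e+01, -1.02281591e+01]), 'joint_vel': array([-0.00578877, -0.01010577,  0.06075016,  0.01113281,  0.01954004,
       -0.05156207]), 'tau': array([-4.95592085e-04, -4.42344153e+01, -1.78025633e+01, -2.26052193e-04,
        8.37506843e-03,  2.94489233e-06]), 'eef_pos': array([ 0.14725112, -0.60667956,  0.24132812]), 'tool_rot': array([[ 9.71844452e-01,  2.35623318e-01, -1.12898918e-04],
       [ 2.35622990e-01, -9.71842044e-01,  2.20196573e-03],
       [ 4.09114557e-04, -2.16656976e-03, -9.99997569e-01]]), 'force': array([ 0.38119358, -0.21064974, -0.09665899]), 'moment': array([-0.05105535,  0.04232766,  0.02140517]), 'finger_force': 0.0, 'gripper_width': 1.0005942726637633}
top [[379.54724443   0.         251.87166034]
 [  0.         379.54724443 194.77613367]
 [  0.           0.           1.        ]] [ 0.45418925 -0.02639471  1.18636404] [[0.024131532793513988, -0.9992220183187208, 0.031193384428387982], [-0.9975183557947822, -0.026131337741514105, -0.06537800119545459], [0.06614226317196498, -0.029538302166857613, -0.9973728940208823]]
scene [[362.94151039   0.         251.82018616]
 [  0.         362.94151039 191.45034103]
 [  0.           0.           1.        ]] [ 1.15378019 -0.05852183  0.69259533] [[0.019576678889446364, 0.9997452916905248, 0.011229665457516858], [0.722570747532065, -0.0063844589322936685, -0.6912674977858395], [-0.6910197308721462, 0.021646949595037213, -0.7225116892608845]]
```

View pics/top0.png

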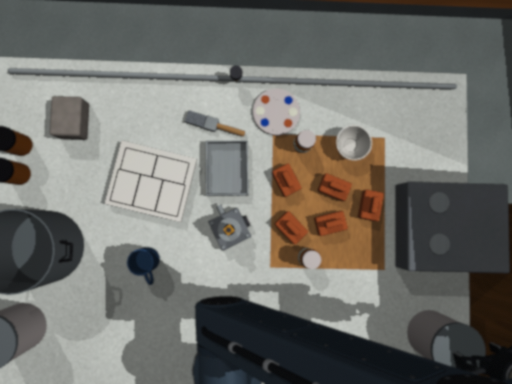

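View pics/scene0.png

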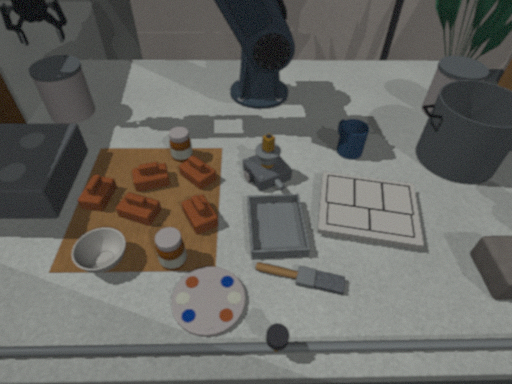

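The top view shows five covers at px (286,180), (335,187), (371,205), (330,223) and (291,227). The slab is at (150,180), the tray at (224,168), the coupling at (229,228) and the mug at (143,262). The scene view agrees with this. Next I measure.

Create h.py:
```python
from rig import robot
import cv2,numpy as np
def cam(n,save=None):
    c=robot.camera(n);c["R"]=cv2.Rodrigues(c["rvec"])[0];c["t"]=np.ravel(c["tvec"])
    c["C"]=-c["R"].T@c["t"];c["hsv"]=cv2.cvtColor(c["color"],cv2.COLOR_RGB2HSV)
    if save: cv2.imwrite(f"pics/{save}.png",c["color"][:,:,::-1])
    return c
def rays(c,px):
    px=np.atleast_2d(np.asarray(px,float));d=np.c_[px,np.ones(len(px))]@np.linalg.inv(c["K"]).T@c["R"]
    return d
def plane(c,px,z):
    d=rays(c,px);return c["C"]+d*((z-c["C"][2])/d[:,2])[:,None]
def proj(c,P):
    return cv2.projectPoints(np.atleast_2d(np.asarray(P,float)),c["rvec"],c["tvec"],c["K"],None)[0][:,0]
def blobs(m,amin,amax=1e9):
    n,l,st,ce=cv2.connectedComponentsWithStats(m.astype(np.uint8))
    return [(ce[i],st[i,4],(l==i)) for i in range(1,n) if amin<st[i,4]<amax]
```

Run:
```python
from h import *
t=cam("top");s=cam("scene")
np.save("top0.npy",t["color"])
h=t["hsv"]
for p in [(286,180),(371,205),(355,225),(300,250),(280,170),(229,229),(229,215),(150,180)]: print(p,h[p[1],p[0]],t["color"][p[1],p[0]])
a=cv2.resize(t["color"][75:275,95:395],None,fx=2.6,fy=2.6,interpolation=cv2.INTER_CUBIC)
cv2.imwrite("pics/topc.png",a[:,:,::-1])
```

```text
(286, 180) [  9 191 112] [112  53  28]
(371, 205) [  9 191  68] [68 32 17]
(355, 225) [ 15 150 146] [146 103  60]
(300, 250) [16 98 70] [70 57 43]
(280, 170) [  9 189 140] [140  68  36]
(229, 229) [14 55 70] [70 62 55]
(229, 215) [103  21 110] [101 106 110]
(150, 180) [ 23  10 201] [201 199 193]
```

View pics/topc.png

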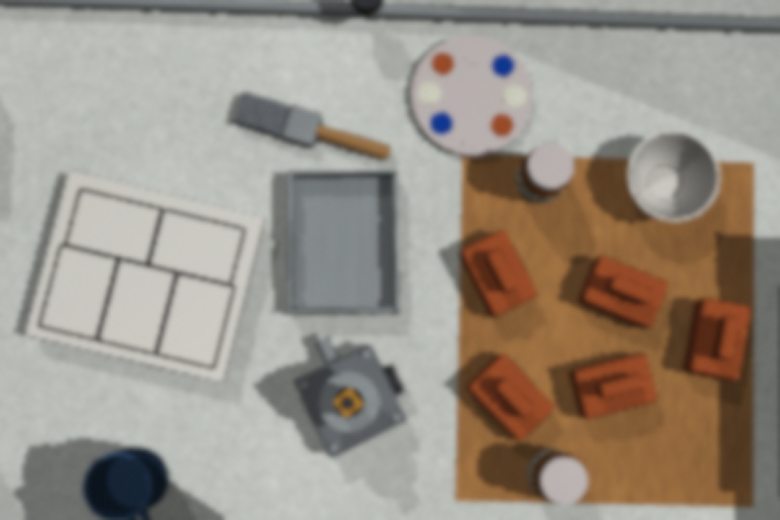

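The crop shows the slab with its two-place row on the far (+x) side. The brass square of the head is at crop (348,403), and each cover's handle is visible. Now I compute coarse positions.

Add to h.py:
```python
def covers(c,zmid=.018,amin=250,amax=1e9):
    h=c["hsv"].astype(int);m=(h[...,0]<=12)&(h[...,1]>165)&(h[...,2]>25)
    m=cv2.morphologyEx(m.astype(np.uint8),cv2.MORPH_OPEN,np.ones((3,3)));out=[]
    for ce,a,mm in blobs(m,amin,amax):
        ys,xs=np.nonzero(mm);hull=cv2.convexHull(np.c_[xs,ys].astype(np.int32))[:,0]
        P=plane(c,hull,zmid)[:,:2]
        M=cv2.moments(P.astype(np.float32)*1000) ;ctr=np.array([M["m10"],M["m01"]])/M["m00"]
        r=cv2.minAreaRect((P*1000).astype(np.float32));w,hh=r[1];ang=r[2] if w>hh else r[2]+90
        out.append((ctr/1000,(ang+90)%180-90,max(w,hh),min(w,hh),a,ce))
    return out
def cells(c,z=.03,amin=300,amax=900,vmin=150):
    h=c["hsv"];m=(h[...,2]>vmin)&(h[...,1]<40)
    out=[]
    for ce,a,mm in blobs(m,amin,amax):
        ys,xs=np.nonzero(mm);P=plane(c,np.c_[xs,ys],z)[:,:2]*1000
        r=cv2.minAreaRect(P.astype(np.float32));w,hh=r[1];ang=r[2] if w>hh else r[2]+90
        out.append((np.array(r[0])/1000,(ang+90)%180-90,max(w,hh),min(w,hh),a,ce))
    return out
```

Run:
```python
from h import *
np.set_printoptions(precision=4,suppress=True)
t=cam("top");s=cam("scene")
for o in covers(t): print("cov",o[0],*np.round(o[1:5],1),o[5])
for o in cells(t,vmin=175): print("cell",o[0],*np.round(o[1:5],1),o[5])
for n,c in(("top",t),("scene",s)):
    h=c["hsv"];m=(h[...,0]>15)&(h[...,0]<27)&(h[...,1]>150)&(h[...,2]>60)
    for ce,a,mm in blobs(m,8): print(n,"brass",ce,a,plane(c,ce,.132))
```

```text
cov [ 0.581  -0.1663] 27.7 93.2 62.9 593.0 [286.1383 179.8449]
cov [ 0.563  -0.3174] 69.1 95.5 64.6 616.0 [334.4351 186.9188]
cov [ 0.5092 -0.4319] -10.0 95.1 70.8 662.0 [370.7855 205.0861]
cov [ 0.451  -0.3069] -74.8 95.5 62.7 616.0 [330.638  222.8766]
cov [ 0.4342 -0.1835] 46.1 93.4 63.4 616.0 [290.7468 227.3994]
cell [0.6225 0.2879] 78.3 89.1 60.0 580.0 [138.2259 161.7879]
cell [0.6017 0.1897] 77.5 90.6 60.1 589.0 [170.3769 169.5382]
cell [0.5444 0.325 ] -12.3 90.3 59.8 596.0 [124.6393 187.0185]
cell [0.5297 0.2566] -12.1 90.3 59.8 591.0 [147.2487 192.4958]
cell [0.515  0.1881] -11.9 90.9 60.2 600.0 [169.795 197.93 ]
cell [0.5146 0.6626] 84.7 70.7 53.4 319.0 [  8.5893 194.4828]
cell [ 0.2219 -0.1038] 79.9 89.0 41.8 317.0 [264.8107 298.2808]
cell [ 0.1454 -0.3342] -89.2 167.0 65.0 485.0 [350.3278 324.9052]
top brass [228.5319 229.0851] 47 [[0.4274 0.0046 0.132 ]]
scene brass [267.9597 143.4677] 124 [[0.4553 0.001  0.132 ]]
scene brass [184.     144.6471] 17 [[ 0.4587 -0.2035  0.132 ]]
scene brass [175.7692 146.1538] 13 [[ 0.4644 -0.2227  0.132 ]]
scene brass [177.2632 252.4737] 19 [[ 0.7715 -0.1817  0.132 ]]
scene brass [170.6667 255.    ] 9 [[ 0.7768 -0.193   0.132 ]]
```

The manual's scale: shifts go in shares of 50 mm and turns go in shares of 90 degrees. Converting my numbers, -0.044 m is -0.88, 0.028 m is 0.56.

Request:
inch_along(
  steps="1,0.2,-0.26,-0.4,0;1,0.6,-0.7,-0.4,0;1,0.7,-0.88,0,0;1,0.7,-0.88,0,0;1,0.7,-0.88,0,0;1,0.7,-0.88,0,0;1,0.7,-0.88,0,0;1,0.7,-0.88,0,0;1,0.7,-0.88,0,0;1,0.7,-0.88,0,0;1,0.7,-0.88,0,0;1,0.56,-0.7,0,0",
)

```text
time_s: 1.5
eef_pos: [0.3834, -0.1005, 0.2826]
tool_rot: [[0.972, 0.236, 0.001], [0.236, -0.972, -0.0], [0.001, 0.001, -1.0]]
force: [1.2, -0.3, -0.4]
gripper_width: 1.002
finger_force: 0.0
```

Request:
inch_along(
  steps="1,0.4,-0.56,0,0;1,0.2,-0.2,0,0;1,0,0,0,0",
)

```text
time_s: 1.8
eef_pos: [0.4037, -0.057, 0.2824]
tool_rot: [[0.971, 0.24, 0.001], [0.24, -0.971, -0.0], [0.001, 0.0, -1.0]]
force: [-0.2, -0.6, 0.5]
gripper_width: 1.002
finger_force: 0.0
```

Run:
```python
from h import *
np.set_printoptions(precision=4,suppress=True)
s=robot.state();print(s["eef_pos"],s["tool_rot"],s["qpos"])
w=cam("wrist","w1");print(w["C"],w["K"],w["R"],proj(w,[.4274,.0046,.132]))
```

```text
[ 0.4037 -0.057   0.2824] [[ 0.9709  0.2395  0.0007]
 [ 0.2395 -0.9709 -0.    ]
 [ 0.0007  0.0002 -1.    ]] [-23.8483   9.852  108.3032   0.0181  61.8048  52.2847]
[ 0.4808 -0.0381  0.4143] [[322.9915   0.     256.9876]
 [  0.     322.9915 188.805 ]
 [  0.       0.       1.    ]] [[ 0.2389 -0.9711 -0.0019]
 [-0.923  -0.2277  0.3102]
 [-0.3016 -0.0723 -0.9507]] [[195.3389 133.7418]]
```

View pics/w1.png

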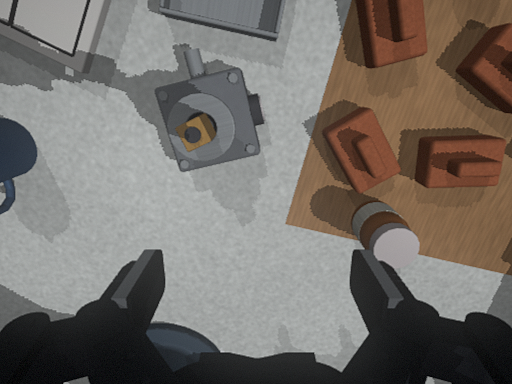

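The wrist view shows the head at (195,133), where the top camera put it. Now I measure its square's yaw from the crop.

Run:
```python
from h import *
np.set_printoptions(precision=4,suppress=True)
w=cam("wrist");h=w["hsv"].astype(int)
a=cv2.resize(w["color"][103:163,165:225],None,fx=9,fy=9,interpolation=cv2.INTER_CUBIC);cv2.imwrite("pics/hd.png",a[:,:,::-1])
for lo in(60,100,130):
  m=(h[...,0]>13)&(h[...,0]<28)&(h[...,1]>110)&(h[...,2]>lo);m[:100]=0;m[165:]=0;m[:,:160]=0;m[:,230:]=0
  for ce,A,mm in blobs(m,30):
    ys,xs=np.nonzero(mm);r=cv2.minAreaRect((plane(w,np.c_[xs,ys],.132)[:,:2]*1000).astype(np.float32));print(lo,ce,A,r)
# block top corners, z=.04
print(plane(w,[(157,90),(247,68),(260,152),(182,170)],.04))
```

```text
60 [196.1581 131.9131] 449 ((428.8695068359375, 4.2092437744140625), (23.059246063232422, 29.40266227722168), 39.843170166015625)
100 [195.877  132.9267] 382 ((426.95428466796875, 6.437525749206543), (23.176300048828125, 23.468212127685547), 39.29154586791992)
130 [196.0034 133.1973] 294 ((426.5150451660156, 6.417424201965332), (22.392744064331055, 22.44232749938965), 39.51043701171875)
[[ 0.4471  0.0674  0.04  ]
 [ 0.493  -0.0243  0.04  ]
 [ 0.4066 -0.0603  0.04  ]
 [ 0.3632  0.0251  0.04  ]]
```

View pics/hd.png

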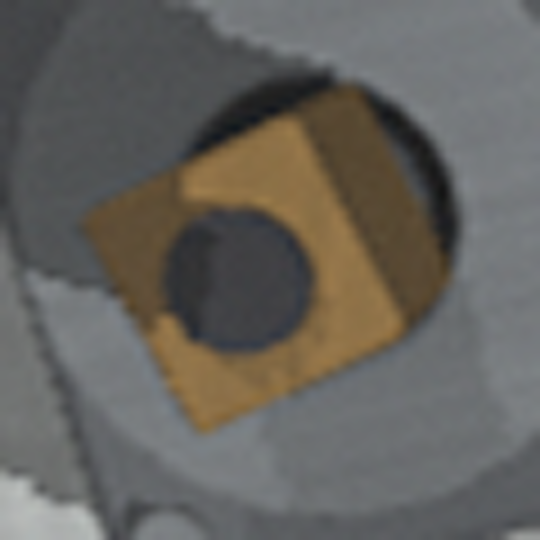

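Head axis is about (0.427, 0.006) with square yaw 39.4° mod 90. I align above it and narrow the fingers.

Scaled: 0.03 m is 0.6, -0.028 m is -0.56, -8.5 degrees / 90 = -0.0944.

Request:
inch_along(
  steps="0.5,0.38,-0.56,0,0;0.5,0.38,-0.54,0.2,0;0.5,0,0,0.4,-0.0944;0.5,0,0,0.6,-0.0944;0.5,0,0,0.4,-0.0944;0.5,0,0,0,0;0.5,0,0,0,0",
)

```text
time_s: 2.6
eef_pos: [0.4272, 0.0028, 0.2024]
tool_rot: [[0.779, 0.627, -0.0], [0.627, -0.779, -0.0], [-0.0, -0.0, -1.0]]
force: [1.2, -0.4, 0.2]
gripper_width: 0.5
finger_force: 0.0
```

Run:
```python
from h import *
np.set_printoptions(precision=4,suppress=True)
s=robot.state();print(s["eef_pos"],s["qpos"],np.degrees(np.arctan2(*s["tool_rot"][1::-1,1])))
w=cam("wrist","w2");h=w["hsv"].astype(int)
m=(h[...,0]>13)&(h[...,0]<28)&(h[...,1]>110)&(h[...,2]>90)
for ce,A,mm in blobs(m,300):
    ys,xs=np.nonzero(mm);r=cv2.minAreaRect((plane(w,np.c_[xs,ys],.132)[:,:2]*1000).astype(np.float32));print(ce,A,r)
c=np.array([.427,.0055])-s["eef_pos"][:2];print("tool d",c@s["tool_rot"][:2,:2])
```

```text
[0.4272 0.0028 0.2024] [-14.6837  18.9304 111.8708  -0.0096  49.2237  36.4768] -51.154230673707275
[501.0823  79.0293] 547 ((578.7295532226562, -57.049583435058594), (24.73710060119629, 16.76715660095215), 52.50396728515625)
[466.3678 238.0129] 5815 ((495.3968811035156, -124.53951263427734), (104.38253021240234, 66.83563995361328), 52.504005432128906)
[253.0631 203.0757] 713 ((427.1108093261719, 7.0596466064453125), (22.869964599609375, 23.202129364013672), 38.87088394165039)
[497.8869 355.319 ] 442 ((451.6008605957031, -218.28805541992188), (50.090396881103516, 15.00262451171875), 88.84434509277344)
tool d [ 0.0015 -0.0023]
```

View pics/w2.png

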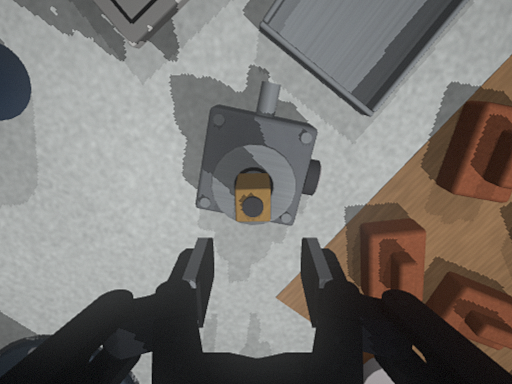

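The head at (253,205) sits nearly between the fingers (206 to 306). Descend.

Scaled: 0.03 m is 0.6, -0.003 m is -0.06.

Request:
inch_along(
  steps="0.45,0.036,-0.06,0.6,0;0.45,0,0,0.6,0;0.45,0,0,0.4,0;0.45,0,0,0.14,0;0.45,0,0,0,0;0.45,0,0,0,0",
)

```text
time_s: 3.25
eef_pos: [0.4277, 0.0068, 0.1162]
tool_rot: [[0.776, 0.63, 0.002], [0.63, -0.776, -0.001], [0.001, 0.002, -1.0]]
force: [0.6, -0.2, -0.4]
gripper_width: 0.452
finger_force: 0.0
```

Request:
inch_along(
  steps="0.45,0,0,0.1,0;0.45,0,0,0.1,0;0.45,0,0,0.08,0;0.45,0,0,0,0;0.45,0,0,0,0",
)

```text
time_s: 3.75
eef_pos: [0.4266, 0.0072, 0.1011]
tool_rot: [[0.776, 0.631, -0.0], [0.631, -0.776, 0.0], [-0.0, -0.0, -1.0]]
force: [0.2, -0.1, -0.5]
gripper_width: 0.447
finger_force: 0.0
```

Scaled: 0.003 m is 0.06.

Request:
inch_along(
  steps="0.45,0,0,0.06,0;0.45,0,0,0.06,0;0.45,0,0,0.06,0;0.45,0,0,0,0;0.45,0,0,0,0",
)

```text
time_s: 4.25
eef_pos: [0.4269, 0.0072, 0.0925]
tool_rot: [[0.776, 0.631, 0.001], [0.631, -0.776, -0.0], [0.0, 0.001, -1.0]]
force: [-1.2, 0.6, 6.6]
gripper_width: 0.451
finger_force: 3.4
```

Request:
inch_along(
  steps="0.45,0,0,0.06,0;0.45,0,0,0.06,0;0.45,0,0,0,0;0.45,0,0,0,0",
)

```text
time_s: 4.65
eef_pos: [0.4269, 0.0072, 0.0867]
tool_rot: [[0.776, 0.631, 0.001], [0.631, -0.776, -0.0], [0.001, 0.001, -1.0]]
force: [-0.8, 0.0, 9.4]
gripper_width: 0.454
finger_force: 4.9
```

Sleeve is about 11 mm down (9.4 N). Closing will swing the tips a little further.

Request:
inch_along(
  steps="0.36,0,0,0,0;0.3,0,0,0,0;0.2,0,0,0,0;0,0,0,0,0;0,0,0,0,0;0,0,0,0,0;0,0,0,0,0",
)

```text
time_s: 5.35
eef_pos: [0.4267, 0.0074, 0.087]
tool_rot: [[0.776, 0.631, 0.001], [0.631, -0.776, 0.0], [0.001, 0.001, -1.0]]
force: [-0.8, 1.3, 12.3]
gripper_width: 0.271
finger_force: 64.1
```

Scaled: -0.008 m is -0.16, -0.006 m is -0.12.

Request:
inch_along(
  steps="0,0,0,-0.08,0;0,0,0,-0.12,0;0,0,0,-0.16,0;0,0,0,0,0",
)

```text
time_s: 5.75
eef_pos: [0.4268, 0.0072, 0.1046]
tool_rot: [[0.776, 0.631, 0.001], [0.631, -0.776, -0.0], [0.0, 0.001, -1.0]]
force: [1.8, -0.1, 0.2]
gripper_width: 0.273
finger_force: 61.6
```

Request:
inch_along(
  steps="0,0,0,-0.2,0;0,0,0,-0.4,0;0,0,0,-0.6,0;0,0,0,-0.6,0;0,0,0,-0.3,0;0,0,0,0,0;0,0,0,0,0",
)

```text
time_s: 6.45
eef_pos: [0.4261, 0.0073, 0.2092]
tool_rot: [[0.776, 0.631, -0.0], [0.631, -0.776, -0.0], [-0.0, -0.0, -1.0]]
force: [0.0, -0.7, -2.0]
gripper_width: 0.274
finger_force: 61.5
```

Run:
```python
from h import *
np.set_printoptions(precision=4,suppress=True)
s=robot.state();print(s["eef_pos"],s["qpos"],s["force"])
w=cam("wrist","w3");t=cam("top")
h=t["hsv"]
# tray: gray blob around (224,168)
m=(np.abs(t["color"].astype(int)-t["color"][168,224].astype(int)).sum(2)<45)
ce,A,mm=[b for b in blobs(m,200) if b[2][168,224]][0]
ys,xs=np.nonzero(mm);P=plane(t,np.c_[xs,ys],.005);print("tray floor",ce,A,cv2.minAreaRect((P[:,:2]*1000).astype(np.float32)))
```

```text
[0.4261 0.0073 0.2092] [-14.1172  18.1454 111.5666  -0.0099  50.3042  36.7665] [ 0.0142 -0.7082 -2.0274]
tray floor [225.1579 171.3391] 1495 ((614.2982177734375, 27.84632110595703), (176.80372619628906, 155.7939453125), 1.9034881591796875)
```

View pics/w3.png

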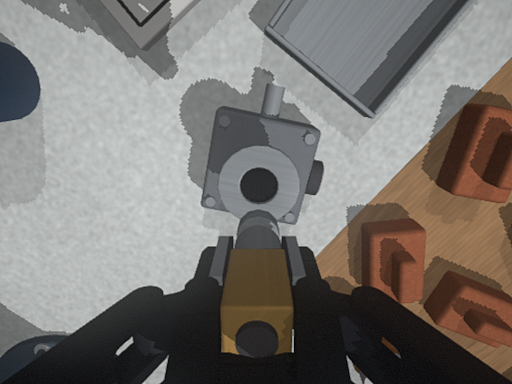

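The head is out and held; the bore is empty and the sleeve is forward. Now I locate the tray rim corners from the first top image.

Run:
```python
from h import *
np.set_printoptions(precision=4,suppress=True)
t=cam("top");s=robot.state()
P=plane(t,[(200.8,141.2),(246.9,141.2),(248.1,195.4),(201.5,196.2)],.03);print(P,P.mean(0))
g=P.mean(0)[:2];d=g-s["eef_pos"][:2];print(d,d@s["tool_rot"][:2,:2])
```

```text
[[ 0.6916  0.1002  0.03  ]
 [ 0.6959 -0.0413  0.03  ]
 [ 0.5287 -0.0492  0.03  ]
 [ 0.5225  0.0925  0.03  ]] [0.6097 0.0255 0.03  ]
[0.184  0.0181] [0.1542 0.102 ]
```

Scaled: 0.04 m is 0.8, 0.03 m is 0.6.

Request:
inch_along(
  steps="0,0.32,0.22,-0.2,0;0,0.6,0.42,0,0;0,0.6,0.42,0,0;0,0.6,0.42,0,0;0,0.6,0.42,0,0;0,0.32,0.22,0,0;0,0,0,0,0;0,0,0,0.8,0;0,0,0,0.8,0;0,0,0,0.6,0;0,0,0,0.4,0;0,0,0,0,0",
)

```text
time_s: 7.8
eef_pos: [0.6068, 0.0213, 0.0851]
tool_rot: [[0.776, 0.631, -0.011], [0.631, -0.776, 0.001], [-0.008, -0.008, -1.0]]
force: [-1.1, -0.3, -1.8]
gripper_width: 0.271
finger_force: 61.4
```

Request:
inch_along(
  steps="0,0,0,0.4,0;0,0,0,0.2,0;0,0,0,0.1,0;0,0,0,0,0;0,0,0,0,0",
)

```text
time_s: 8.3
eef_pos: [0.6119, 0.0208, 0.055]
tool_rot: [[0.776, 0.631, 0.001], [0.631, -0.776, -0.0], [0.001, 0.001, -1.0]]
force: [-0.5, 0.7, -2.0]
gripper_width: 0.276
finger_force: 61.4
```

Scaled: 0.003 m is 0.06, 0.002 m is 0.04.

Request:
inch_along(
  steps="0,0,0,0.06,0;0,0,0,0.04,0;0,0,0,0.02,0;0,0,0,0,0;0,0,0,0,0",
)

```text
time_s: 8.8
eef_pos: [0.6115, 0.0209, 0.0482]
tool_rot: [[0.776, 0.631, -0.0], [0.631, -0.776, -0.0], [-0.0, -0.0, -1.0]]
force: [-0.0, -0.1, -1.4]
gripper_width: 0.269
finger_force: 61.4
```

Request:
inch_along(
  steps="0,0,0,0.02,0;0,0,0,0.02,0;0,0,0,0,0;0,0,0,0,0",
)

```text
time_s: 9.2
eef_pos: [0.6117, 0.0208, 0.047]
tool_rot: [[0.776, 0.631, 0.001], [0.631, -0.776, -0.0], [0.0, 0.0, -1.0]]
force: [-0.7, 0.4, 5.4]
gripper_width: 0.273
finger_force: 62.1
```

Contact with the tray floor. Open gently and rise.

Scaled: -0.045 m is -0.9, -0.03 m is -0.6.

Request:
inch_along(
  steps="0.3,0,0,0,0;0.4,0,0,0,0;0.6,0,0,0,0;0.6,0,0,0,0;0.6,0,0,-0.2,0;0.6,0,0,-0.6,0;0.6,0,0,-0.9,0;0.6,0,0,-0.9,0;0.8,0,0,-0.9,0;1,0,0,-0.5,0;1,0,0,0,0;1,0,0,0,0",
)

```text
time_s: 10.4
eef_pos: [0.6113, 0.021, 0.247]
tool_rot: [[0.776, 0.631, 0.001], [0.631, -0.776, -0.0], [0.001, 0.001, -1.0]]
force: [-0.2, 0.4, -0.7]
gripper_width: 0.998
finger_force: 0.0
```

Run:
```python
from h import *
np.set_printoptions(precision=4,suppress=True)
s=robot.state();print(s["eef_pos"],s["qpos"])
c=cam("scene","s2");t=cam("top")
for o in covers(t): print("cov",o[0],*np.round(o[1:5],1),o[5])
```

```text
[0.6113 0.021  0.247 ] [-8.4919 28.8591 83.8435  0.0021 67.2261 42.3786]
cov [ 0.5812 -0.1663] 27.7 91.7 62.9 584.0 [286.1627 179.8134]
cov [ 0.5629 -0.3169] 69.0 94.3 64.3 606.0 [334.3003 186.9373]
cov [ 0.5092 -0.4313] -9.4 94.6 70.6 653.0 [370.709  205.0459]
cov [ 0.451  -0.3066] -74.1 95.7 62.4 607.0 [330.5799 222.883 ]
cov [ 0.4345 -0.1831] 45.8 91.3 63.3 609.0 [290.7011 227.4007]
```

View pics/s2.png

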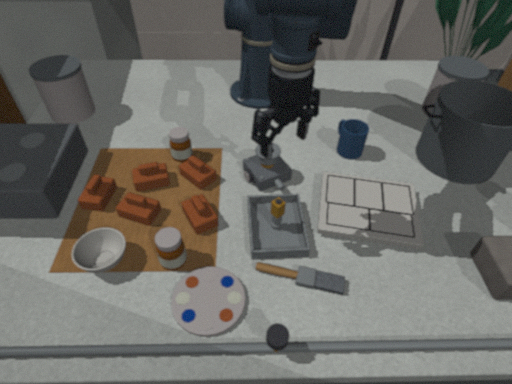

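The head stands upright in the tray at (277,215), and the covers have not moved. Now a helper to work out deltas in the tool's axes.

Add to h.py:
```python
np.set_printoptions(precision=4,suppress=True)
def plan(x,y,yaw,z=None):
    s=robot.state();R=s["tool_rot"];p=s["eef_pos"];d=np.array([x,y])-p[:2]
    a=np.degrees(np.arctan2(R[1,0],R[0,0]));w=(yaw-a+90)%180-90
    if not -150<90+s["qpos"][0]-(a+w)<150: print("WRIST RANGE!")
    print("t",round(s["time_s"],2),"tool d",d@R[:2,:2],"turn",round(-w,2),"z",round(p[2],4),"dz",None if z is None else round(p[2]-z,4),"q6",s["qpos"][5])
```

```bash
python3 -c "
from h import *
plan(.5812,-.1663,27.7,.05)"
```

```text
t 10.5 tool d [-0.1407  0.127 ] turn 11.42 z 0.2448 dz 0.1948 q6 42.380281024380295
```

Scaled: 0.04 m is 0.8, -0.0281 m is -0.562, 5.7 degrees / 90 = 0.0633.

Request:
inch_along(
  steps="0.5,-0.28,0.254,0,0;0.5,-0.562,0.508,0,0;0.5,-0.562,0.508,0,0;0.5,-0.562,0.508,0,0;0.5,-0.562,0.508,0,0;0.5,-0.286,0.254,0,0;0.5,0,0,0.6,0.0633;0.5,0,0,0.8,0.0633;0.5,0,0,0.8,0;0.5,0,0,0.4,0;0.5,0,0,0,0;0.5,0,0,0,0",
)

```text
time_s: 11.7
eef_pos: [0.5819, -0.1662, 0.1151]
tool_rot: [[0.885, 0.465, -0.002], [0.465, -0.885, 0.001], [-0.002, -0.002, -1.0]]
force: [0.5, -0.2, 0.5]
gripper_width: 0.5
finger_force: 0.0
```

```bash
python3 -c "
from h import *
w=cam('wrist','w4')
plan(.5812,-.1663,27.7,.05)"
```

```text
t 11.75 tool d [-0.0013 -0.0009] turn 0.03 z 0.1163 dz 0.0663 q6 35.771341491370485
```

View pics/w4.png

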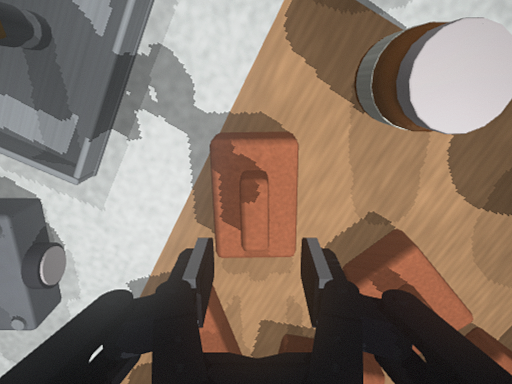

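The cover is square between the fingers, with its handle at x≈255. Descend and grip.

Scaled: 0.03 m is 0.6, 0.025 m is 0.5.

Request:
inch_along(
  steps="0.5,-0.02,0,0.6,0;0.5,0,0,0.5,0;0.5,0,0,0.2,0;0.5,0,0,0,0;0,0,0,0,0;0,0,0,0,0;0,0,0,0,0;0,0,0,0,0;0,0,0,0,0",
)

```text
time_s: 12.65
eef_pos: [0.5825, -0.1671, 0.0528]
tool_rot: [[0.885, 0.465, 0.003], [0.465, -0.885, -0.001], [0.002, 0.002, -1.0]]
force: [-0.2, 0.8, 6.4]
gripper_width: 0.199
finger_force: 59.9
```

Request:
inch_along(
  steps="0,0,0,-0.2,0;0,0,0,-0.6,0;0,0,0,-0.9,0;0,0,0,-0.9,0;0,0,0,-0.6,0;0,0,0,0,0",
)

```text
time_s: 13.25
eef_pos: [0.5843, -0.1683, 0.2166]
tool_rot: [[0.885, 0.465, 0.01], [0.465, -0.885, -0.005], [0.006, 0.009, -1.0]]
force: [1.3, 0.1, -2.0]
gripper_width: 0.194
finger_force: 59.2
```

```bash
python3 -c "
from h import *
plan(.515,.188,-12.1,.081)"
```

```text
t 13.25 tool d [ 0.1044 -0.3476] turn 39.83 z 0.2166 dz 0.1356 q6 35.69275559500253
```

Scaled: -0.035 m is -0.7, -0.017 m is -0.34, 8 degrees / 90 = 0.0889.

Request:
inch_along(
  steps="0,0.1,-0.34,0,0;0,0.21,-0.7,0,0;0,0.21,-0.7,0,0;0,0.21,-0.7,0,0;0,0.21,-0.7,0,0;0,0.21,-0.7,0,0;0,0.21,-0.7,0,0;0,0.21,-0.7,0,0;0,0.21,-0.7,0,0;0,0.21,-0.7,0,0;0,0.1,-0.3,0,0;0,0,0,0,0.0889",
)

```text
time_s: 14.45
eef_pos: [0.5096, 0.1914, 0.209]
tool_rot: [[0.941, 0.338, -0.006], [0.338, -0.941, -0.0], [-0.005, -0.002, -1.0]]
force: [0.4, -0.5, -3.2]
gripper_width: 0.196
finger_force: 59.3
```

Request:
inch_along(
  steps="0,0,0,0,0.0889;0,0,0,0,0.0889;0,0,0,0.4,0.0889;0,0,0,0.8,0.0867;0,0,0,0.8,0;0,0,0,0,0;0,0,0,0,0",
)

```text
time_s: 15.15
eef_pos: [0.5111, 0.1887, 0.1099]
tool_rot: [[0.978, -0.209, -0.005], [-0.209, -0.978, -0.001], [-0.004, 0.002, -1.0]]
force: [0.0, 0.5, -2.7]
gripper_width: 0.195
finger_force: 59.5
```

```bash
python3 -c "
from h import *
plan(.515,.188,-12.1,.084)"
```

```text
t 15.15 tool d [ 0.0039 -0.0001] turn 0.04 z 0.1099 dz 0.0259 q6 110.57824900885736
```

Scaled: 0.01 m is 0.2, 0.008 m is 0.16.

Request:
inch_along(
  steps="0,0.09,0,0.2,0;0,0,0,0.16,0;0,0,0,0.06,0;0,0,0,0,0;0,0,0,0,0",
)

```text
time_s: 15.65
eef_pos: [0.5172, 0.188, 0.0906]
tool_rot: [[0.978, -0.209, 0.001], [-0.209, -0.978, 0.0], [0.001, -0.0, -1.0]]
force: [-0.2, -0.4, -1.9]
gripper_width: 0.194
finger_force: 59.6
```

```bash
python3 -c "
from h import *
plan(.515,.188,-12.1,.083)"
```

```text
t 15.65 tool d [-0.0021  0.0005] turn 0.03 z 0.0906 dz 0.0076 q6 110.41153131781519
```

Scaled: 0.004 m is 0.08, 0.002 m is 0.04.

Request:
inch_along(
  steps="0,-0.024,0.01,0.08,0;0,0,0,0.04,0;0,0,0,0.02,0;0,0,0,0.02,0;0,0,0,0,0;0,0,0,0,0",
)

```text
time_s: 16.25
eef_pos: [0.5154, 0.1878, 0.0828]
tool_rot: [[0.978, -0.209, -0.0], [-0.209, -0.978, 0.0], [-0.0, 0.0, -1.0]]
force: [-3.5, 0.7, 5.8]
gripper_width: 0.193
finger_force: 60.7
```

Scaled: -0.045 m is -0.9, -0.04 m is -0.8.

Request:
inch_along(
  steps="0.3,0,0,0,0;0.5,0,0,0,0;0.5,0,0,-0.2,0;0.5,0,0,-0.8,0;0.5,0,0,-0.9,0;0.5,0,0,-0.7,0;0.5,0,0,0,0;0.5,0,0,0,0",
)

```text
time_s: 17.05
eef_pos: [0.5162, 0.1878, 0.2136]
tool_rot: [[0.978, -0.209, 0.003], [-0.209, -0.978, 0.0], [0.003, -0.001, -1.0]]
force: [-0.4, -0.4, -0.4]
gripper_width: 0.5
finger_force: 0.0
```

```bash
python3 -c "
from h import *
plan(.4345,-.183,46,.054)"
```

```text
t 17.05 tool d [-0.0024  0.3797] turn -58.08 z 0.2136 dz 0.1596 q6 110.40850270277367
```

Scaled: 0.038 m is 0.76, 0.019 m is 0.38, -8.3 degrees / 90 = -0.0922.

Request:
inch_along(
  steps="0.5,0,0.38,0,0;0.5,0,0.76,0,0;0.5,0,0.76,0,0;0.5,0,0.76,0,0;0.5,0,0.76,0,0;0.5,0,0.76,0,0;0.5,0,0.76,0,0;0.5,0,0.76,0,0;0.5,0,0.76,0,0;0.5,-0.02,0.76,0,0;0.5,-0.02,0.38,0,0;0.5,0,0,0,-0.0922",
)

```text
time_s: 18.25
eef_pos: [0.4331, -0.1857, 0.2107]
tool_rot: [[0.998, -0.066, -0.002], [-0.066, -0.998, 0.001], [-0.003, -0.001, -1.0]]
force: [-0.5, -0.2, -0.3]
gripper_width: 0.499
finger_force: 0.0
```

Request:
inch_along(
  steps="0.5,0,0,0,-0.0922;0.5,0,0,0,-0.0922;0.5,0,0,0,-0.0922;0.5,0,0,0.4,-0.0922;0.5,0,0,0.8,-0.0922;0.5,0,0,0.6,-0.0922;0.5,0,0,0,0;0.5,0,0,0,0",
)

```text
time_s: 19.05
eef_pos: [0.4335, -0.1829, 0.1213]
tool_rot: [[0.697, 0.717, -0.003], [0.717, -0.697, 0.002], [-0.0, -0.004, -1.0]]
force: [-0.4, 0.1, 0.9]
gripper_width: 0.499
finger_force: 0.0
```

Run:
```python
from h import *
t=cam("top")
for o in covers(t): print("cov",o[0],*np.round(o[1:5],1))
plan(.4345,-.183,46,.054)
w=cam("wrist")
for o in covers(w,amin=1500): print("w",o[0],*np.round(o[1:5],1),o[5])
```

```text
cov [ 0.5863 -0.3299] 68.9 95.6 65.0 616.0
cov [0.5177 0.1935] -12.4 86.1 60.3 544.0
cov [ 0.509  -0.4315] -9.7 95.1 69.9 655.0
t 19.1 tool d [ 0.0005 -0.0002] turn -0.12 z 0.1223 dz 0.0683 q6 7.603320188818324
```

Cover B was knocked to (0.586,-0.330). The placed cover, corrected for height, sits at about (0.516,0.188). Continue with E.

Scaled: 0.03 m is 0.6, 0.025 m is 0.5.

Request:
inch_along(
  steps="0.5,0.01,0,0.6,0;0.5,0,0,0.5,0;0.5,0,0,0.24,0;0.5,0,0,0,0;0,0,0,0,0;0,0,0,0,0;0,0,0,0,0;0,0,0,0,0;0,0,0,0,0",
)

```text
time_s: 20.05
eef_pos: [0.435, -0.1833, 0.0563]
tool_rot: [[0.694, 0.72, 0.001], [0.72, -0.694, -0.001], [0.0, 0.002, -1.0]]
force: [-1.6, 2.1, 6.3]
gripper_width: 0.194
finger_force: 62.2
```

Request:
inch_along(
  steps="0,0,0,-0.2,0;0,0,0,-0.6,0;0,0,0,-0.9,0;0,0,0,-0.9,0;0,0,0,-0.6,0;0,0,0,0,0",
)

```text
time_s: 20.65
eef_pos: [0.4369, -0.1846, 0.2197]
tool_rot: [[0.694, 0.72, 0.009], [0.72, -0.694, -0.006], [0.001, 0.011, -1.0]]
force: [0.7, -1.0, -3.1]
gripper_width: 0.188
finger_force: 61.0
```

```bash
python3 -c "
from h import *
plan(.5297,.2566,-12.1,.085)"
```

```text
t 20.65 tool d [ 0.382  -0.2395] turn 58.14 z 0.2197 dz 0.1347 q6 7.522509076239386
```

Scaled: 0.035 m is 0.7, -0.022 m is -0.44.

Request:
inch_along(
  steps="0,0.32,-0.196,0,0;0,0.7,-0.44,0,0;0,0.7,-0.44,0,0;0,0.7,-0.44,0,0;0,0.7,-0.44,0,0;0,0.7,-0.44,0,0;0,0.7,-0.44,0,0;0,0.7,-0.44,0,0;0,0.7,-0.44,0,0;0,0.7,-0.44,0,0;0,0.7,-0.44,0,0;0,0.32,-0.196,0,0",
)

```text
time_s: 21.85
eef_pos: [0.5267, 0.2612, 0.2135]
tool_rot: [[0.692, 0.721, -0.002], [0.721, -0.692, 0.0], [-0.001, -0.002, -1.0]]
force: [0.6, -0.6, -1.7]
gripper_width: 0.191
finger_force: 60.9
```

Request:
inch_along(
  steps="0,0,0,0,0.0922;0,0,0,0,0.0922;0,0,0,0,0.0922;0,0,0,0,0.0922;0,0,0,0.4,0.0922;0,0,0,0.8,0.0922;0,0,0,0.8,0.0922;0,0,0,0,0;0,0,0,0,0;0,0,0,0,0",
)

```text
time_s: 22.85
eef_pos: [0.5288, 0.2583, 0.1168]
tool_rot: [[0.978, -0.207, 0.003], [-0.207, -0.978, 0.001], [0.003, -0.001, -1.0]]
force: [-0.2, 0.2, -2.1]
gripper_width: 0.195
finger_force: 60.9
```

```bash
python3 -c "
from h import *
plan(.5297,.2566,-12.1,.086)"
```

```text
t 22.85 tool d [0.0012 0.0015] turn 0.13 z 0.1168 dz 0.0308 q6 117.14074436729227
```

Scaled: 0.012 m is 0.24, 0.01 m is 0.2.

Request:
inch_along(
  steps="0,0.02,0.03,0.24,0;0,0,0,0.2,0;0,0,0,0.06,0;0,0,0,0,0;0,0,0,0,0",
)

```text
time_s: 23.35
eef_pos: [0.5282, 0.2566, 0.0902]
tool_rot: [[0.978, -0.209, 0.0], [-0.209, -0.978, 0.0], [0.0, -0.0, -1.0]]
force: [0.5, 0.2, -2.0]
gripper_width: 0.189
finger_force: 60.9
```

```bash
python3 -c "
from h import *
plan(.5297,.2566,-12.1,.086)"
```

```text
t 23.35 tool d [ 0.0015 -0.0003] turn 0.04 z 0.0902 dz 0.0042 q6 117.07210831935853
```

Request:
inch_along(
  steps="0,0,0,0.06,0;0,0,0,0.04,0;0,0,0,0.02,0;0,0,0,0.02,0;0,0,0,0,0;0,0,0,0,0",
)

```text
time_s: 23.95
eef_pos: [0.5287, 0.257, 0.0862]
tool_rot: [[0.978, -0.209, 0.002], [-0.209, -0.978, 0.001], [0.002, -0.001, -1.0]]
force: [-3.8, 0.4, 14.5]
gripper_width: 0.195
finger_force: 63.2
```

Scaled: -0.045 m is -0.9, -0.04 m is -0.8.

Request:
inch_along(
  steps="0,0,0,-0.02,0;0.3,0,0,0,0;0.5,0,0,0,0;0.5,0,0,-0.2,0;0.5,0,0,-0.8,0;0.5,0,0,-0.9,0;0.5,0,0,-0.7,0;0.5,0,0,0,0;0.5,0,0,0,0",
)

```text
time_s: 24.85
eef_pos: [0.5285, 0.2566, 0.2154]
tool_rot: [[0.978, -0.209, 0.002], [-0.209, -0.978, 0.001], [0.002, -0.001, -1.0]]
force: [0.1, 0.6, -0.8]
gripper_width: 0.497
finger_force: 0.0
```

```bash
python3 -c "
from h import *
t=cam('top')
for o in covers(t): print('cov',o[0],*np.round(o[1:5],1))
plan(.451,-.3067,-74.4,.054)"
```

```text
cov [ 0.5863 -0.3302] 69.7 96.3 65.6 623.0
cov [0.5318 0.2633] -12.5 87.5 60.1 436.0
cov [0.5177 0.1941] -12.4 88.2 61.0 567.0
cov [ 0.5092 -0.432 ] -9.4 95.8 70.5 662.0
cov [ 0.4509 -0.3067] -74.8 94.7 62.7 612.0
WRIST RANGE!
t 24.9 tool d [0.043  0.5665] turn 62.32 z 0.214 dz 0.16 q6 117.0808386551271
```

The manual's scale: shifts go in shares of 50 mm and turns go in shares of 90 degrees. Converting my numbers, 0.04 m is 0.8, 0.02 m is 0.4.

Request:
inch_along(
  steps="0.5,0.03,0.4,0,0;0.5,0.06,0.8,0,0;0.5,0.06,0.8,0,0;0.5,0.06,0.8,0,0;0.5,0.06,0.8,0,0;0.5,0.06,0.8,0,0;0.5,0.06,0.8,0,0;0.5,0.06,0.8,0,0;0.5,0.06,0.8,0,0;0.5,0.06,0.8,0,0;0.5,0.06,0.8,0,0;0.5,0.06,0.8,0,0",
)

```text
time_s: 26.1
eef_pos: [0.4641, -0.2014, 0.2123]
tool_rot: [[0.978, -0.21, -0.004], [-0.21, -0.978, 0.003], [-0.004, -0.002, -1.0]]
force: [0.5, 0.2, 0.7]
gripper_width: 0.501
finger_force: 0.0
```

Request:
inch_along(
  steps="0.5,0.06,0.8,0,0;0.5,0.06,0.8,0,0;0.5,0.03,0.53,0,0;0.5,0,0,0,-0.0933;0.5,0,0,0,-0.0933;0.5,0,0,0,-0.0933;0.5,0,0,0,-0.0933;0.5,0,0,0,-0.0933;0.5,0,0,0,-0.0933;0.5,0,0,0,-0.0933;0.5,0,0,0,-0.0933;0.5,0,0,0,-0.0933",
)

```text
time_s: 27.3
eef_pos: [0.4496, -0.3053, 0.212]
tool_rot: [[0.44, 0.898, -0.003], [0.898, -0.44, 0.004], [0.002, -0.005, -1.0]]
force: [0.5, -0.6, -0.1]
gripper_width: 0.5
finger_force: 0.0
```

Request:
inch_along(
  steps="0.5,0,0,0,-0.0933;0.5,0,0,0,-0.0933;0.5,0,0,0.4,-0.0933;0.5,0,0,0.8,-0.0933;0.5,0,0,0.6,-0.0933;0.5,0,0,0,0;0.5,0,0,0,0",
)

```text
time_s: 28.0
eef_pos: [0.45, -0.3056, 0.123]
tool_rot: [[-0.265, 0.964, -0.003], [0.964, 0.265, 0.003], [0.003, -0.002, -1.0]]
force: [-0.8, 0.1, -0.0]
gripper_width: 0.5
finger_force: 0.0
```

```bash
python3 -c "
from h import *
plan(.451,-.3067,-74.6,.054)"
```

```text
t 28.0 tool d [-0.0014  0.0007] turn -0.06 z 0.123 dz 0.069 q6 -61.30084755404719
```

Scaled: 0.03 m is 0.6, 0.025 m is 0.5.

Request:
inch_along(
  steps="0.5,-0.028,0.014,0.6,0;0.5,0,0,0.5,0;0.5,0,0,0.26,0;0.5,0,0,0,0;0,0,0,0,0;0,0,0,0,0;0,0,0,0,0;0,0,0,0,0;0,0,0,0,0",
)

```text
time_s: 28.9
eef_pos: [0.4528, -0.3082, 0.0577]
tool_rot: [[-0.267, 0.964, 0.003], [0.964, 0.267, -0.002], [-0.003, 0.002, -1.0]]
force: [1.2, 1.0, 6.6]
gripper_width: 0.197
finger_force: 61.2
```

Request:
inch_along(
  steps="0,0,0,-0.2,0;0,0,0,-0.6,0;0,0,0,-0.9,0;0,0,0,-0.9,0;0,0,0,-0.6,0;0,0,0,0,0",
)

```text
time_s: 29.5
eef_pos: [0.4534, -0.3092, 0.221]
tool_rot: [[-0.268, 0.963, 0.007], [0.963, 0.268, -0.007], [-0.009, 0.005, -1.0]]
force: [0.8, -0.8, -2.4]
gripper_width: 0.189
finger_force: 60.0
```

```bash
python3 -c "
from h import *
plan(.6017,.1897,77.9,.085)"
```

```text
t 29.5 tool d [0.4409 0.2764] turn 27.63 z 0.221 dz 0.136 q6 -61.47721858883447
```

Scaled: 0.035 m is 0.7, 0.022 m is 0.44.

Request:
inch_along(
  steps="0,0.32,0.2,0,0;0,0.7,0.44,0,0;0,0.7,0.44,0,0;0,0.7,0.44,0,0;0,0.7,0.44,0,0;0,0.7,0.44,0,0;0,0.7,0.44,0,0;0,0.7,0.44,0,0;0,0.7,0.44,0,0;0,0.7,0.44,0,0;0,0.7,0.44,0,0;0,0.7,0.44,0,0",
)

```text
time_s: 30.7
eef_pos: [0.5857, 0.1479, 0.214]
tool_rot: [[-0.268, 0.963, -0.005], [0.963, 0.268, -0.001], [0.001, -0.005, -1.0]]
force: [1.0, -0.9, -2.8]
gripper_width: 0.192
finger_force: 59.9
```

Request:
inch_along(
  steps="0,0.5,0.3,0,0;0,0.25,0.15,0,0;0,0,0,0,0.0778;0,0,0,0,0.0778;0,0,0,0.4,0.0778;0,0,0,0.8,0.0733;0,0,0,0.7,0;0,0,0,0,0;0,0,0,0,0;0,0,0,0,0",
)

```text
time_s: 31.7
eef_pos: [0.6002, 0.1883, 0.1228]
tool_rot: [[0.209, 0.978, 0.003], [0.978, -0.209, 0.0], [0.001, 0.003, -1.0]]
force: [0.5, 0.3, -3.5]
gripper_width: 0.194
finger_force: 60.0
```

```bash
python3 -c "
from h import *
plan(.6013,.1878,77.9,.088)"
```

```text
t 31.7 tool d [-0.0003  0.0012] turn 0.01 z 0.1228 dz 0.0348 q6 19.357122247198724
```

Scaled: 0.015 m is 0.3, 0.012 m is 0.24.

Request:
inch_along(
  steps="0,0,0.02,0.3,0;0,0,0,0.24,0;0,0,0,0.06,0;0,0,0,0,0;0,0,0,0,0",
)

```text
time_s: 32.2
eef_pos: [0.5999, 0.1884, 0.0912]
tool_rot: [[0.209, 0.978, 0.0], [0.978, -0.209, 0.0], [0.0, 0.0, -1.0]]
force: [-1.0, -0.6, -2.8]
gripper_width: 0.192
finger_force: 59.8
```

```bash
python3 -c "
from h import *
plan(.6013,.1878,77.9,.0875)"
```

```text
t 32.2 tool d [-0.0003  0.0015] turn 0.03 z 0.0912 dz 0.0037 q6 19.338352198848835
```

Request:
inch_along(
  steps="0,0,0,0.06,0;0,0,0,0.04,0;0,0,0,0,0;0,0,0,0,0;0,0,0,0,0",
)

```text
time_s: 32.7
eef_pos: [0.6006, 0.1886, 0.0878]
tool_rot: [[0.209, 0.978, 0.002], [0.978, -0.209, 0.0], [0.001, 0.002, -1.0]]
force: [-1.5, -0.3, 4.5]
gripper_width: 0.194
finger_force: 61.1
```

Contact at the right height. Release and plan for B at (0.5863,-0.330), yaw 69.3.

Scaled: -0.045 m is -0.9, -0.04 m is -0.8.

Request:
inch_along(
  steps="0.3,0,0,0,0;0.5,0,0,0,0;0.5,0,0,-0.2,0;0.5,0,0,-0.8,0;0.5,0,0,-0.9,0;0.5,0,0,-0.7,0;0.5,0,0,0,0;0.5,0,0,0,0",
)

```text
time_s: 33.5
eef_pos: [0.6003, 0.1884, 0.2178]
tool_rot: [[0.209, 0.978, 0.003], [0.978, -0.209, 0.0], [0.001, 0.003, -1.0]]
force: [0.5, -0.5, -1.7]
gripper_width: 0.494
finger_force: 0.0
```

```bash
python3 -c "
from h import *
t=cam('top')
for o in covers(t): print('cov',o[0],*np.round(o[1:5],1))
plan(.5863,-.3301,69.3,.056)"
```

```text
cov [0.604  0.1891] 77.5 74.1 57.0 423.0
cov [ 0.5862 -0.33  ] 68.3 95.5 65.0 616.0
cov [0.5187 0.1921] -11.7 88.1 60.1 538.0
cov [ 0.509  -0.4316] -10.0 95.1 70.2 655.0
t 33.55 tool d [-0.5096  0.0957] turn 8.62 z 0.2162 dz 0.1602 q6 19.338669484868092
```

Scaled: -0.04 m is -0.8, -0.02 m is -0.4.

Request:
inch_along(
  steps="0.5,-0.4,0.08,0,0;0.5,-0.8,0.15,0,0;0.5,-0.8,0.15,0,0;0.5,-0.8,0.15,0,0;0.5,-0.8,0.15,0,0;0.5,-0.8,0.15,0,0;0.5,-0.8,0.15,0,0;0.5,-0.8,0.15,0,0;0.5,-0.8,0.15,0,0;0.5,-0.8,0.15,0,0;0.5,-0.8,0.15,0,0;0.5,-0.8,0.15,0,0",
)

```text
time_s: 34.75
eef_pos: [0.5869, -0.2805, 0.2138]
tool_rot: [[0.209, 0.978, -0.004], [0.978, -0.209, 0.003], [0.002, -0.004, -1.0]]
force: [1.2, -0.4, 0.1]
gripper_width: 0.504
finger_force: 0.0
```

Request:
inch_along(
  steps="0.5,-0.6,0.12,0,0;0.5,-0.392,0.06,0,0;0.5,0,0,0.4,0.0489;0.5,0,0,0.8,0.05;0.5,0,0,0.6,0;0.5,0,0,0,0;0.5,0,0,0,0;0.5,0,0,0,0",
)

```text
time_s: 35.55
eef_pos: [0.5877, -0.3303, 0.1278]
tool_rot: [[0.357, 0.934, 0.002], [0.934, -0.357, -0.002], [-0.001, 0.003, -1.0]]
force: [1.0, -0.3, 0.3]
gripper_width: 0.505
finger_force: 0.0
```

```bash
python3 -c "
from h import *
plan(.5863,-.3301,69,.056)"
```

```text
t 35.55 tool d [-0.0003 -0.0014] turn 0.06 z 0.1278 dz 0.0718 q6 -17.87883597277906
```

Scaled: 0.03 m is 0.6, 0.012 m is 0.24.

Request:
inch_along(
  steps="0.5,0,-0.028,0.6,0;0.5,0,0,0.6,0;0.5,0,0,0.24,0;0.5,0,0,0,0;0,0,0,0,0;0,0,0,0,0;0,0,0,0,0;0,0,0,0,0;0,0,0,0,0",
)

```text
time_s: 36.45
eef_pos: [0.5863, -0.3303, 0.0563]
tool_rot: [[0.358, 0.934, 0.003], [0.934, -0.358, -0.002], [-0.001, 0.003, -1.0]]
force: [-0.4, 0.9, 5.9]
gripper_width: 0.19
finger_force: 61.5
```

Request:
inch_along(
  steps="0,0,0,-0.2,0;0,0,0,-0.6,0;0,0,0,-0.9,0;0,0,0,-0.9,0;0,0,0,-0.6,0;0,0,0,0,0",
)

```text
time_s: 37.05
eef_pos: [0.5878, -0.3313, 0.2203]
tool_rot: [[0.358, 0.934, 0.009], [0.934, -0.358, -0.007], [-0.003, 0.011, -1.0]]
force: [1.1, -0.2, -2.7]
gripper_width: 0.191
finger_force: 60.4
```

```bash
python3 -c "
from h import *
plan(.6225,.2879,77.9,.085)"
```

```text
t 37.05 tool d [ 0.5906 -0.1891] turn -8.87 z 0.2203 dz 0.1353 q6 -17.911386358777953
```

Scaled: 0.0395 m is 0.79, 0.02 m is 0.4.

Request:
inch_along(
  steps="0,0.4,-0.128,0,0;0,0.79,-0.252,0,0;0,0.79,-0.252,0,0;0,0.79,-0.252,0,0;0,0.79,-0.252,0,0;0,0.79,-0.252,0,0;0,0.79,-0.252,0,0;0,0.79,-0.252,0,0;0,0.79,-0.252,0,0;0,0.79,-0.252,0,0;0,0.79,-0.252,0,0;0,0.79,-0.252,0,0",
)

```text
time_s: 38.25
eef_pos: [0.6099, 0.1493, 0.2115]
tool_rot: [[0.357, 0.934, -0.006], [0.934, -0.358, 0.0], [-0.002, -0.006, -1.0]]
force: [0.8, -0.3, -1.4]
gripper_width: 0.19
finger_force: 60.3
```

Request:
inch_along(
  steps="0,0.79,-0.252,0,0;0,0.79,-0.252,0,0;0,0.79,-0.252,0,0;0,0.352,-0.126,0,0;0,0,0,0.4,-0.0489;0,0,0,0.8,-0.0489;0,0,0,0.7,0;0,0,0,0,0;0,0,0,0,0;0,0,0,0,0",
)

```text
time_s: 39.25
eef_pos: [0.6211, 0.2899, 0.1208]
tool_rot: [[0.211, 0.977, 0.002], [0.977, -0.211, 0.001], [0.001, 0.002, -1.0]]
force: [0.9, 0.6, -2.3]
gripper_width: 0.194
finger_force: 60.3
```

```bash
python3 -c "
from h import *
plan(.6225,.2879,77.9,.0865)"
```

```text
t 39.25 tool d [-0.0017  0.0018] turn -0.09 z 0.1208 dz 0.0343 q6 27.88974289447638
```

Request:
inch_along(
  steps="0,-0.03,0.024,0.3,0;0,0,0,0.24,0;0,0,0,0.06,0;0,0,0,0,0;0,0,0,0,0",
)

```text
time_s: 39.75
eef_pos: [0.6211, 0.288, 0.0892]
tool_rot: [[0.211, 0.977, 0.0], [0.977, -0.211, 0.0], [0.0, 0.0, -1.0]]
force: [0.7, -0.0, -2.4]
gripper_width: 0.194
finger_force: 60.3
```

```bash
python3 -c "
from h import *
plan(.6225,.2879,77.9,.0863)"
```

```text
t 39.75 tool d [0.0002 0.0013] turn -0.08 z 0.0892 dz 0.0029 q6 27.72302142758249
```

Request:
inch_along(
  steps="0,0,0,0.04,0;0,0,0,0.04,0;0,0,0,0,0;0,0,0,0,0;0,0,0,0,0",
)

```text
time_s: 40.25
eef_pos: [0.6214, 0.2883, 0.0864]
tool_rot: [[0.211, 0.978, 0.001], [0.978, -0.211, 0.0], [0.001, 0.001, -1.0]]
force: [-2.3, -0.7, 5.8]
gripper_width: 0.196
finger_force: 61.4
```

Now the last one, C at about (0.509,-0.4316), yaw about -9.7.

Request:
inch_along(
  steps="0.3,0,0,0,0;0.5,0,0,0,0;0.5,0,0,-0.2,0;0.5,0,0,-0.8,0;0.5,0,0,-0.9,0;0.5,0,0,-0.7,0;0.5,0,0,0,0;0.5,0,0,0,0",
)

```text
time_s: 41.05
eef_pos: [0.6215, 0.2881, 0.2169]
tool_rot: [[0.211, 0.978, 0.003], [0.978, -0.211, 0.001], [0.001, 0.003, -1.0]]
force: [-0.0, 0.2, -0.8]
gripper_width: 0.497
finger_force: 0.0
```

```bash
python3 -c "
from h import *
t=cam('top')
for o in covers(t): print('cov',o[0],*np.round(o[1:5],1))
plan(.5091,-.4317,-9.7,.056)"
```

```text
cov [0.6252 0.2984] 77.5 91.3 57.6 549.0
cov [0.6056 0.1988] 78.2 90.1 57.8 542.0
cov [0.5292 0.2633] -11.4 86.8 60.7 557.0
cov [0.5177 0.1943] -11.9 88.3 61.6 573.0
cov [ 0.5089 -0.4315] -9.8 95.1 70.9 661.0
t 41.1 tool d [-0.7268  0.0429] turn 87.52 z 0.2151 dz 0.1591 q6 27.72228706675746
```

Scaled: -0.042 m is -0.84, -0.02 m is -0.4.

Request:
inch_along(
  steps="0.5,-0.4,0.02,0,0;0.5,-0.84,0.05,0,0;0.5,-0.84,0.05,0,0;0.5,-0.84,0.05,0,0;0.5,-0.84,0.05,0,0;0.5,-0.84,0.05,0,0;0.5,-0.84,0.05,0,0;0.5,-0.84,0.05,0,0;0.5,-0.84,0.05,0,0;0.5,-0.84,0.05,0,0;0.5,-0.84,0.05,0,0;0.5,-0.84,0.05,0,0",
)

```text
time_s: 42.3
eef_pos: [0.5456, -0.1902, 0.2132]
tool_rot: [[0.211, 0.977, -0.004], [0.977, -0.211, 0.002], [0.001, -0.004, -1.0]]
force: [0.1, 0.2, -0.1]
gripper_width: 0.502
finger_force: 0.0
```

Request:
inch_along(
  steps="0.5,-0.84,0.05,0,0;0.5,-0.84,0.05,0,0;0.5,-0.84,0.05,0,0;0.5,-0.84,0.05,0,0;0.5,-0.84,0.05,0,0;0.5,-0.696,0.038,0,0;0.5,0,0,0,0.0944;0.5,0,0,0,0.0944;0.5,0,0,0,0.0944;0.5,0,0,0,0.0944;0.5,0,0,0,0.0944;0.5,0,0,0,0.0944",
)

```text
time_s: 43.5
eef_pos: [0.5087, -0.4305, 0.2126]
tool_rot: [[0.895, 0.446, -0.003], [0.446, -0.895, 0.004], [-0.001, -0.005, -1.0]]
force: [0.6, -0.5, 0.1]
gripper_width: 0.499
finger_force: 0.0
```

Request:
inch_along(
  steps="0.5,0,0,0,0.0944;0.5,0,0,0,0.0944;0.5,0,0,0.4,0.0944;0.5,0,0,0.8,0.0944;0.5,0,0,0.6,0.0278;0.5,0,0,0,0;0.5,0,0,0,0",
)

```text
time_s: 44.2
eef_pos: [0.509, -0.4308, 0.1236]
tool_rot: [[0.986, -0.167, -0.002], [-0.167, -0.986, 0.003], [-0.003, -0.002, -1.0]]
force: [0.1, -0.1, 0.4]
gripper_width: 0.499
finger_force: 0.0
```

```bash
python3 -c "
from h import *
w=cam('wrist','w5')
plan(.5091,-.4317,-9.7,.056)"
```

```text
t 44.25 tool d [-0.0008  0.0001] turn 0.07 z 0.1253 dz 0.0693 q6 49.803907396782705
```

View pics/w5.png

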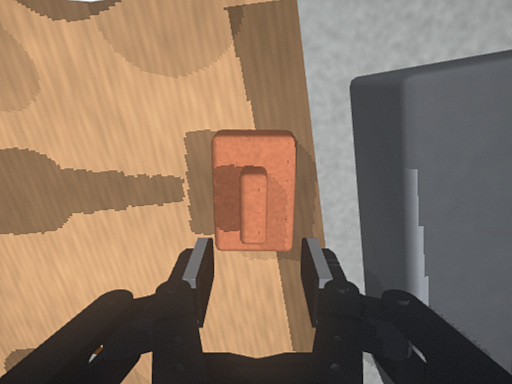

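C is centred between the fingers and there is room to the grey box. Grip it.

Scaled: 0.03 m is 0.6, 0.028 m is 0.56.

Request:
inch_along(
  steps="0.5,-0.016,0,0.6,0;0.5,0,0,0.56,0;0.5,0,0,0.24,0;0.5,0,0,0,0;0,0,0,0,0;0,0,0,0,0;0,0,0,0,0;0,0,0,0,0;0,0,0,0,0",
)

```text
time_s: 45.15
eef_pos: [0.5098, -0.4319, 0.0572]
tool_rot: [[0.986, -0.168, 0.002], [-0.168, -0.986, -0.002], [0.002, 0.002, -1.0]]
force: [-0.6, 2.2, 5.7]
gripper_width: 0.191
finger_force: 61.7
```

Request:
inch_along(
  steps="0,0,0,-0.2,0;0,0,0,-0.6,0;0,0,0,-0.9,0;0,0,0,-0.9,0;0,0,0,-0.6,0;0,0,0,0,0",
)

```text
time_s: 45.75
eef_pos: [0.5109, -0.4341, 0.2213]
tool_rot: [[0.986, -0.168, 0.008], [-0.168, -0.986, -0.01], [0.009, 0.008, -1.0]]
force: [0.8, -0.7, -1.8]
gripper_width: 0.193
finger_force: 60.5
```

```bash
python3 -c "
from h import *
plan(.5444,.325,-12.1,.085)"
```

```text
t 45.75 tool d [-0.0945 -0.7539] turn 2.43 z 0.2213 dz 0.1363 q6 49.8093861112865
```

Scaled: -0.0415 m is -0.83, -0.02 m is -0.4.

Request:
inch_along(
  steps="0,-0.05,-0.4,0,0;0,-0.104,-0.83,0,0;0,-0.104,-0.83,0,0;0,-0.104,-0.83,0,0;0,-0.104,-0.83,0,0;0,-0.104,-0.83,0,0;0,-0.104,-0.83,0,0;0,-0.104,-0.83,0,0;0,-0.104,-0.83,0,0;0,-0.104,-0.83,0,0;0,-0.104,-0.83,0,0;0,-0.104,-0.83,0,0",
)

```text
time_s: 46.95
eef_pos: [0.5286, 0.0499, 0.2135]
tool_rot: [[0.986, -0.168, -0.004], [-0.168, -0.986, 0.0], [-0.003, 0.001, -1.0]]
force: [0.1, 0.3, -2.3]
gripper_width: 0.192
finger_force: 60.4
```

Request:
inch_along(
  steps="0,-0.104,-0.83,0,0;0,-0.104,-0.83,0,0;0,-0.104,-0.83,0,0;0,-0.104,-0.83,0,0;0,-0.104,-0.83,0,0;0,-0.104,-0.83,0,0;0,-0.072,-0.568,0,0;0,0,0,0.8,0.0267;0,0,0,0.8,0;0,0,0,0.3,0;0,0,0,0,0;0,0,0,0,0",
)

```text
time_s: 48.15
eef_pos: [0.543, 0.3275, 0.1204]
tool_rot: [[0.978, -0.21, 0.0], [-0.21, -0.978, 0.0], [0.0, -0.0, -1.0]]
force: [-0.1, -0.3, -2.2]
gripper_width: 0.197
finger_force: 60.4
```

```bash
python3 -c "
from h import *
plan(.5444,.325,-12.1,.0872)"
```

```text
t 48.15 tool d [0.0019 0.0021] turn -0.0 z 0.1204 dz 0.0332 q6 123.12251285710008
```

Scaled: 0.015 m is 0.3, 0.002 m is 0.04.

Request:
inch_along(
  steps="0,0.04,0.04,0.3,0;0,0,0,0.2,0;0,0,0,0.06,0;0,0,0,0,0;0,0,0,0,0",
)

```text
time_s: 48.65
eef_pos: [0.5442, 0.3254, 0.0924]
tool_rot: [[0.978, -0.209, 0.0], [-0.209, -0.978, 0.0], [0.0, -0.0, -1.0]]
force: [-0.1, -0.7, -2.7]
gripper_width: 0.195
finger_force: 60.4
```

```bash
python3 -c "
from h import *
plan(.5449,.3249,-12.1,.087)"
```

```text
t 48.65 tool d [0.0008 0.0003] turn 0.02 z 0.0924 dz 0.0054 q6 122.86845929214194
```

Request:
inch_along(
  steps="0,0,0,0.04,0;0,0,0,0.04,0;0,0,0,0,0;0,0,0,0,0;0,0,0,0,0",
)

```text
time_s: 49.15
eef_pos: [0.544, 0.3253, 0.0883]
tool_rot: [[0.978, -0.209, 0.0], [-0.209, -0.978, 0.0], [0.0, -0.0, -1.0]]
force: [0.2, 0.5, -2.8]
gripper_width: 0.192
finger_force: 60.4
```

Scaled: 0.001 m is 0.02.

Request:
inch_along(
  steps="0,0,0,0.02,0;0,0,0,0.02,0;0,0,0,0,0;0,0,0,0,0",
)

```text
time_s: 49.55
eef_pos: [0.5441, 0.3256, 0.0872]
tool_rot: [[0.978, -0.209, 0.001], [-0.209, -0.978, 0.0], [0.001, -0.001, -1.0]]
force: [-1.5, 1.0, 5.8]
gripper_width: 0.188
finger_force: 61.5
```

Request:
inch_along(
  steps="0.3,0,0,0,0;0.5,0,0,0,0;0.5,0,0,-0.2,0;0.5,0,0,-0.8,0;0.5,0,0,-0.9,0;0.5,0,0,-0.7,0;0.5,-0.8,0,-0.4,0;0.5,-0.9,0.6,0,0;0.5,-0.8,0.8,0,0;0.5,0,0.8,0,0;0.5,0,0,0,0;0.5,0,0,0,0",
)

```text
time_s: 50.75
eef_pos: [0.4087, 0.2488, 0.2371]
tool_rot: [[0.978, -0.211, 0.002], [-0.211, -0.978, 0.001], [0.002, -0.001, -1.0]]
force: [1.1, 1.1, -0.4]
gripper_width: 0.504
finger_force: 0.0
```

Run:
```python
from h import *
s=robot.state();print(s["eef_pos"])
t=cam("top")
for o in covers(t,.048): print("cov",o[0],*np.round(o[1:5],1))
w=cam("wrist")
a=cv2.resize(t["color"][130:230,90:270],None,fx=4,fy=4,interpolation=cv2.INTER_CUBIC)
b=cv2.resize(w["color"],(720,540))
cv2.imwrite("pics/fin.png",a[:,:,::-1]);cv2.imwrite("pics/finw.png",b[:,:,::-1])
```

```text
[0.4087 0.2488 0.2371]
cov [0.6213 0.2907] 77.5 89.7 56.1 555.0
cov [0.6016 0.1928] 77.5 87.4 56.2 543.0
cov [0.5429 0.3255] -12.3 85.1 60.2 568.0
cov [0.527  0.2564] -12.0 84.5 60.4 569.0
cov [0.5161 0.1886] -11.7 85.8 60.0 573.0
```

View pics/fin.png

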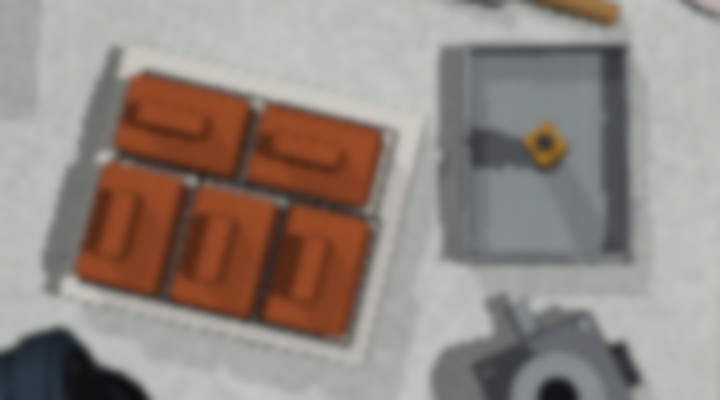

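All five covers appear to be in their outlines, and the head stands in the tray. The long-axis margins look tight for two of them, so I check with the wrist camera.

View pics/finw.png

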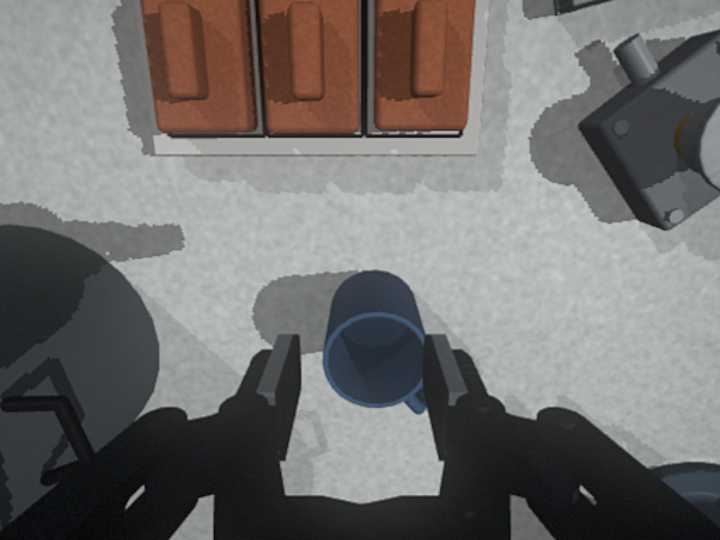

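The wrist view shows the near edges of places 0 to 2 inside the outlines at row ≈133. I move over the slab for a nearer-vertical view.

Scaled: 0.04 m is 0.8, -0.02 m is -0.4.

Request:
inch_along(
  steps="0.5,0.4,-0.1,-0.4,0;0.5,0.8,-0.2,-0.4,0;0.5,0.8,-0.1,-0.4,0;0.5,0.4,0,0,0;0.5,0,0,0,0;0.5,0,0,0,0",
)

```text
time_s: 51.45
eef_pos: [0.5295, 0.2439, 0.2953]
tool_rot: [[0.978, -0.209, -0.002], [-0.209, -0.978, -0.0], [-0.002, 0.0, -1.0]]
force: [-0.2, 0.2, 0.5]
gripper_width: 0.503
finger_force: 0.0
```

Run:
```python
from h import *
w=cam("wrist","w6");t=cam("top");print(robot.state()["eef_pos"],w["C"])
for o in covers(w,.048,amin=1500): print("w",o[0],*np.round(o[1:5],1),o[5])
im=w["color"];np.save("w6.npy",im)
P=proj(w,[[.62,.34,.05],[.70,.25,.05],[.60,.12,.05],[.47,.16,.05],[.48,.38,.05]]);print(P)
x0,y0=np.maximum(P.min(0).astype(int)-15,0);x1,y1=P.max(0).astype(int)+15;y1=min(y1,384);x1=min(x1,512)
f=min(790/(x1-x0),590/(y1-y0));print(x0,y0,f)
cv2.imwrite("pics/w6c.png",cv2.resize(im[y0:y1,x0:x1],None,fx=f,fy=f,interpolation=cv2.INTER_CUBIC)[:,:,::-1])
```

```text
[0.5282 0.2439 0.2953] [0.6075 0.2271 0.427 ]
[[156.5005  92.8971]
 [216.7014  -5.8293]
 [354.6454  67.5656]
 [334.4754 185.6288]
 [160.0034 213.0222]]
141 0 2.587719298245614
```

View pics/w6c.png

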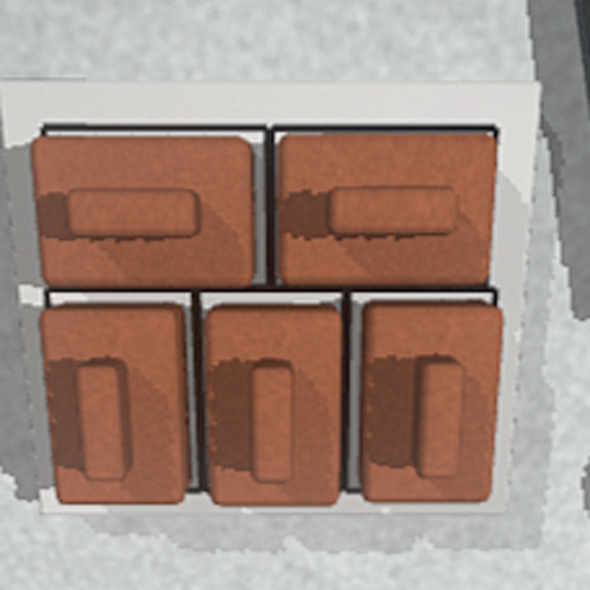

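Every cover is inside its outline to the eye. I check the edges numerically: far edges at z=0.066, near edges at z=0.03.

Run:
```python
from h import *
w=cam("wrist");th=np.radians(-12.1);S=np.array([[np.cos(th),np.sin(th)],[-np.sin(th),np.cos(th)]])
def loc(cx,cy,z): return S@plane(w,[(141+cx/2.5877,cy/2.5877)],z)[0,:2]*1000
# lines (slab frame: x up in picture, y left) as (left,right,top,bottom) outline centre-lines
L={'3':(45,266,128,288),'4':(272,496,128,288),'0':(48,193,291,489),'1':(199,345,291,489),'2':(350,495,291,489)}
# cover: edge px with heights (left,right,top,bottom)
Z,B=.066,.030
C={'3':((38,Z),(252,B),(137,Z),(287,Z)),'4':((279,B),(493,Z),(136,Z),(287,Z)),
   '0':((49,Z),(187,B),(305,B),(503,Z)),'1':((205,Z),(342,B),(305,B),(505,Z)),'2':((363,B),(497,Z),(302,B),(501,Z))}
for k in L:
    l,r,tp,b=L[k];mx,my=(l+r)/2,(tp+b)/2
    o=np.array([loc(l,my,.03)[1],loc(r,my,.03)[1],loc(mx,tp,.03)[0],loc(mx,b,.03)[0]])
    (l,a1),(r,a2),(tp,a3),(b,a4)=C[k];
    c=np.array([loc(l,my,a1)[1],loc(r,my,a2)[1],loc(mx,tp,a3)[0],loc(mx,b,a4)[0]])
    print(k,"outline",o[0]-o[1],o[2]-o[3],"cover",c[0]-c[1],c[2]-c[3],"gaps l r t b",(o-c)*[1,-1,1,-1])
```

```text
3 outline 99.54421243687995 68.37047344401657 cover 85.65472761043912 58.44575857138307 gaps l r t b [7.5848 6.3047 6.4792 3.4456]
4 outline 100.84973176702243 68.35076662850616 cover 88.50516999404778 58.797975421689785 gaps l r t b [3.1522 9.1923 6.1149 3.4379]
0 outline 69.84644035505187 96.81271591404521 cover 55.479832412996984 85.2444227269516 gaps l r t b [11.4768  2.8898  6.3805  5.1878]
1 outline 70.30552262718089 96.79217254518102 cover 61.79048988658741 86.20076671269084 gaps l r t b [7.0706 1.4444 6.3792 4.2122]
2 outline 69.80167453054108 96.77177291226764 cover 55.93765439289774 85.62057109109418 gaps l r t b [6.259  7.6051 5.0057 6.1455]
```

The true near-edge gaps suggest places 0 and 1 sit about 2 mm too far toward -x, and place 3 about 2 mm toward +y. They are inside, but tight, so I re-grip and nudge these.

Scaled: 0.045 m is 0.9, 0.04 m is 0.8.

Request:
inch_along(
  steps="0.5,-0.054,-0.15,0.4,0;0.5,-0.054,-0.1,0.8,0;0.5,0,0,0.9,0;0.5,0,0,0.9,0;0.5,0,0,0.4,0;0.5,0,0,0,0;0.5,0,0,0,0",
)

```text
time_s: 52.3
eef_pos: [0.5267, 0.2572, 0.1266]
tool_rot: [[0.978, -0.209, -0.0], [-0.209, -0.978, 0.0], [-0.0, -0.0, -1.0]]
force: [0.7, -0.1, 0.5]
gripper_width: 0.502
finger_force: 0.0
```

```bash
python3 -c "
from h import *
plan(.5280,.2567,-12.1,.087)"
```

```text
t 52.3 tool d [0.0014 0.0002] turn 0.06 z 0.1266 dz 0.0396 q6 117.14292271144201
```

Scaled: 0.025 m is 0.5, 0.013 m is 0.26.

Request:
inch_along(
  steps="0.5,0,0,0.5,0;0.5,0,0,0.26,0;0.5,0,0,0,0;0.5,0,0,0,0;0,0,0,0,0;0,0,0,0,0;0,0,0,0,0;0,0,0,0,0;0,0,0,0,0",
)

```text
time_s: 53.2
eef_pos: [0.5277, 0.2569, 0.0895]
tool_rot: [[0.978, -0.209, 0.002], [-0.209, -0.978, 0.0], [0.002, -0.001, -1.0]]
force: [-1.0, -1.2, 5.5]
gripper_width: 0.189
finger_force: 61.3
```

Request:
inch_along(
  steps="0,0,0,-0.08,0;0,0,0,0,0;0,0.044,-0.01,0,0;0,0,0,0,0;0,0,0,0.04,0;0,0,0,0.04,0;0,0,0,0,0;0,0,0,0,0;0,0,0,0,0",
)

```text
time_s: 54.1
eef_pos: [0.5291, 0.2568, 0.0895]
tool_rot: [[0.978, -0.209, 0.0], [-0.209, -0.978, -0.0], [0.0, -0.0, -1.0]]
force: [-2.9, -1.7, 7.3]
gripper_width: 0.189
finger_force: 61.4
```

Scaled: -0.035 m is -0.7, -0.02 m is -0.4.

Request:
inch_along(
  steps="0.3,0,0,0,0;0.5,0,0,0,0;0.5,0,0,-0.4,0;0.5,0,0,-0.7,0;0.5,0,-0.3,-0.2,0;0.5,0,-0.7,0,0;0.5,0,-0.4,0,0;0.5,0,0,0.4,0;0.5,0,0,0,0;0.5,0,0,0,0",
)

```text
time_s: 55.1
eef_pos: [0.5432, 0.3249, 0.1325]
tool_rot: [[0.978, -0.209, -0.002], [-0.209, -0.978, -0.001], [-0.002, 0.001, -1.0]]
force: [-1.1, -0.0, 0.5]
gripper_width: 0.5
finger_force: 0.0
```

```bash
python3 -c "
from h import *
plan(.5435,.3255,-12.1,.0893)"
```

```text
t 55.1 tool d [ 0.0002 -0.0007] turn 0.02 z 0.1325 dz 0.0432 q6 122.86674680665485
```

Scaled: 0.025 m is 0.5, 0.018 m is 0.36.

Request:
inch_along(
  steps="0.5,0,-0.012,0.5,0;0.5,0,0,0.36,0;0.5,0,0,0,0;0.5,0,0,0,0;0,0,0,0,0;0,0,0,0,0;0,0,0,0,0;0,0,0,0,0;0,0,0,0,0",
)

```text
time_s: 56.0
eef_pos: [0.5449, 0.326, 0.0919]
tool_rot: [[0.978, -0.209, 0.003], [-0.209, -0.978, 0.001], [0.002, -0.001, -1.0]]
force: [-0.5, -1.5, 6.5]
gripper_width: 0.188
finger_force: 61.3
```

Request:
inch_along(
  steps="0,0,0,-0.08,0;0,0,0,0,0;0,0.044,0,0,0;0,0,0,0,0;0,0,0,0.04,0;0,0,0,0.04,0;0,0,0,0,0;0,0,0,0,0;0,0,0,0,0",
)

```text
time_s: 56.9
eef_pos: [0.546, 0.3253, 0.0919]
tool_rot: [[0.978, -0.209, 0.0], [-0.209, -0.978, -0.0], [0.0, 0.0, -1.0]]
force: [-2.5, -1.6, 8.7]
gripper_width: 0.187
finger_force: 61.5
```

Request:
inch_along(
  steps="0.3,0,0,0,0;0.5,0,0,0,0;0.5,0,0,-0.4,0;0.5,0,0,-0.8,0;0.5,0,0,-0.9,0;0.5,0,0,-0.4,0;0.5,0,0,0,-0.0889;0.5,0,0,0,-0.0889;0.5,0,0,0,-0.0889;0.5,0,0,0,-0.0889;0.5,0,0,0,0;0.5,0,0,0,0",
)

```text
time_s: 58.1
eef_pos: [0.5461, 0.3254, 0.215]
tool_rot: [[0.941, 0.338, -0.0], [0.338, -0.941, -0.0], [-0.0, -0.0, -1.0]]
force: [-0.2, 0.3, 0.8]
gripper_width: 0.498
finger_force: 0.0
```

```bash
python3 -c "
from h import *
plan(.6213,.2895,77.9,.0893)"
```

```text
t 58.1 tool d [0.0587 0.0592] turn -58.14 z 0.215 dz 0.1257 q6 90.97256931743551
```

Scaled: 0.04 m is 0.8, 0.0297 m is 0.594, -8.3 degrees / 90 = -0.0922.

Request:
inch_along(
  steps="0.5,0.594,0.594,0,0;0.5,0.58,0.59,0,0;0.5,0,0,0,-0.0922;0.5,0,0,0,-0.0922;0.5,0,0,0,-0.0922;0.5,0,0,0,-0.0922;0.5,0,0,0,-0.0922;0.5,0,0,0.4,-0.0922;0.5,0,0,0.8,-0.0922;0.5,0,0,0.4,0;0.5,0,0,0,0;0.5,0,0,0,0",
)

```text
time_s: 59.3
eef_pos: [0.6217, 0.2898, 0.1353]
tool_rot: [[0.209, 0.978, 0.0], [0.978, -0.209, -0.0], [-0.0, 0.0, -1.0]]
force: [0.8, -0.4, -0.0]
gripper_width: 0.496
finger_force: 0.0
```

```bash
python3 -c "
from h import *
plan(.6213,.2893,77.9,.0893)"
```

```text
t 59.3 tool d [-0.0006 -0.0003] turn 0.04 z 0.1353 dz 0.046 q6 27.73861005662826
```

Request:
inch_along(
  steps="0.5,0,0,0.5,0;0.5,0,0,0.36,0;0.5,0,0,0,0;0.5,0,0,0,0;0,0,0,0,0;0,0,0,0,0;0,0,0,0,0;0,0,0,0,0;0,0,0,0,0",
)

```text
time_s: 60.2
eef_pos: [0.6222, 0.2902, 0.0942]
tool_rot: [[0.208, 0.978, 0.003], [0.978, -0.208, 0.001], [0.001, 0.002, -1.0]]
force: [-2.3, 0.1, 6.6]
gripper_width: 0.187
finger_force: 59.5
```

Request:
inch_along(
  steps="0,0,0,-0.08,0;0,0,0,0,0;0,-0.036,0.02,0,0;0,0,0,0,0;0,0,0,0.04,0;0,0,0,0.04,0;0,0,0,0,0;0,0,0,0,0;0,0,0,0,0",
)

```text
time_s: 61.1
eef_pos: [0.6218, 0.2875, 0.0943]
tool_rot: [[0.207, 0.978, -0.0], [0.978, -0.207, -0.001], [-0.001, -0.0, -1.0]]
force: [-3.7, -1.5, 9.5]
gripper_width: 0.188
finger_force: 60.0
```

Request:
inch_along(
  steps="0.3,0,0,0,0;0.5,0,0,0,0;0.5,0,0,-0.4,0;0.5,0,0,-0.8,0;0.5,0,0,-0.9,0;0.5,0,0,-0.9,0;0.5,0,0,-0.8,0;0.5,-0.8,0,0,0;0.5,-0.8,-0.4,0,0;0.5,0,-0.6,0,0;0.5,0,0,0,0;0.5,0,0,0,0",
)

```text
time_s: 62.3
eef_pos: [0.5566, 0.22, 0.2825]
tool_rot: [[0.207, 0.978, 0.001], [0.978, -0.207, 0.0], [0.0, 0.001, -1.0]]
force: [-0.2, -0.1, -0.8]
gripper_width: 0.5
finger_force: 0.0
```

```bash
python3 - <<'E'
from h import *
print(robot.state()["eef_pos"])
t=cam("top")
for o in covers(t,.048): print("cov",o[0],*np.round(o[1:5],1))
w=cam("wrist","w7")
x=proj(w,[[.62,.34,.05],[.70,.25,.05],[.60,.12,.05],[.47,.16,.05],[.48,.38,.05]]);print(x,w["C"])
E
```

```text
[0.5566 0.22   0.2825]
cov [0.6057 0.2128] 78.7 129.0 56.7 743.0
cov [0.5304 0.2551] -11.1 85.6 59.8 543.0
cov [0.5161 0.1886] -11.9 86.0 60.0 572.0
[[292.6796  31.9258]
 [379.1692 103.8746]
 [307.8198 227.6466]
 [197.4688 218.6046]
 [149.8945  21.0337]] [0.5735 0.2978 0.4144]
```

Scaled: -0.03 m is -0.6, -0.025 m is -0.5.

Request:
inch_along(
  steps="0.5,-0.6,-0.48,0,0;0.5,-0.6,-0.5,0,0;0.5,-0.6,-0.5,0,0;0.5,-0.6,-0.5,0,0;0.5,-0.56,-0.44,0,0;0.5,0,0,0,0;0.5,0,0,0,0",
)

```text
time_s: 63.1
eef_pos: [0.4088, 0.1, 0.2826]
tool_rot: [[0.209, 0.978, 0.002], [0.978, -0.209, 0.0], [0.001, 0.002, -1.0]]
force: [0.4, 0.2, 0.9]
gripper_width: 0.502
finger_force: 0.0
```

```bash
python3 - <<'E'
from h import *
print(robot.state()["eef_pos"],robot.state()["force"])
t=cam("top");c=cam("scene")
tg=np.array([[.6225,.2879],[.6017,.1897],[.5444,.325],[.5297,.2566],[.515,.188]]);th=np.radians(-12.1);S=np.array([[np.cos(th),np.sin(th)],[-np.sin(th),np.cos(th)]])
for o in covers(t,.048):
    k=np.argmin(np.linalg.norm(tg-o[0],axis=1));print("cov",o[0],*np.round(o[1:5],1),"local err mm",S@(o[0]-tg[k])*1000)
a=cv2.resize(t["color"][60:280,90:390],None,fx=1.5,fy=1.5,interpolation=cv2.INTER_CUBIC);b=cv2.resize(c["color"][110:270,160:460],None,fx=1.5,fy=1.5,interpolation=cv2.INTER_CUBIC)
cv2.imwrite("pics/end.png",np.vstack([a,b])[:,:,::-1])
E
```

```text
[0.4088 0.1    0.2826] [0.434  0.1952 0.878 ]
cov [0.6113 0.2408] 78.4 184.9 57.4 1135.0 local err mm [ -1.051  -48.3977]
cov [0.5452 0.3245] -11.9 85.9 59.4 567.0 local err mm [ 0.9099 -0.338 ]
cov [0.53   0.2558] -12.1 85.8 60.0 572.0 local err mm [ 0.4831 -0.6884]
cov [0.5163 0.1886] -11.9 86.7 60.0 575.0 local err mm [1.1274 0.8415]
```

View pics/end.png

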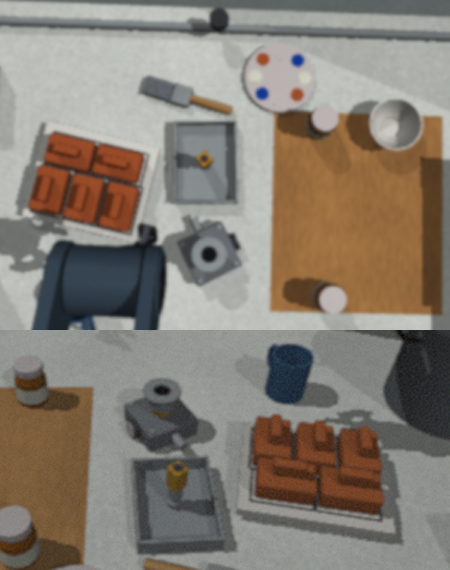

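The last picture shows all five covers upright inside their outlines and the head standing in the tray. The sleeve is forward on the empty coupling, and the mug, jars, brush and bowl have not moved. Hand in.

```bash
python3 -c "
from rig import robot
print(robot.sign_off())"
```

```text
the job is handed in; nothing more can be done
None
```

I handed the job in at about 63 s: the spray head stands in the rinse tray, the sleeve is forward again, and all five covers are upright inside their outlines (one knocked cover found and placed, three nudged about 2 mm for margin); the hand-in returned no verdict.

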